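Stand the clock weights heavy end down in the travel rack and latch the keeper

TASK

Unlatch the red keeper bar of the grey travel rack and swing it out, then load the loose brass clock weights: find each weight's heavy end by balancing it in the grip, since both ends look alike, and stand each one upright in a bay of its own, heavy end down. When all of them stand by themselves, swing the keeper shut across them until it snaps home in its detent, and leave the other things on the bench where they are.

Things in the scene. Friction and masses are not known exactly. Their poses are not given: they have to be found in the camera images.
- weight_1_mid (a point): centre of a loose square brass clock weight, 120 x 32 x 32 mm, 0.3 to 0.5 kg, 16 mm above the bench when lying. x axis = its length. A hidden slug puts the balance point 38 mm from the middle towards one end; both ends look alike (black, domed 3.5 mm), either may be the heavy one. It stands by itself only on its heavy end, within 3 degrees of upright; off the other it topples. May be absent
- weight_2_mid (a point): centre of a loose square brass clock weight, 120 x 32 x 32 mm, 0.3 to 0.5 kg, 16 mm above the bench when lying. x axis = its length. A hidden slug puts the balance point 38 mm from the middle towards one end; both ends look alike (black, domed 3.5 mm), either may be the heavy one. It stands by itself only on its heavy end, within 3 degrees of upright; off the other it topples. May be absent
- weight_3_mid (a point): centre of a loose square brass clock weight, 120 x 32 x 32 mm, 0.3 to 0.5 kg, 16 mm above the bench when lying. x axis = its length. A hidden slug puts the balance point 38 mm from the middle towards one end; both ends look alike (black, domed 3.5 mm), either may be the heavy one. It stands by itself only on its heavy end, within 3 degrees of upright; off the other it topples. May be absent
- bay_1 (a point): centre of the rack's left (+y) bay, on its floor, 12 mm above the bench; z up, x from the rack's front (keeper side) to its back, y along the row. A bay is an open pocket 52 mm (x) by 58 mm (y) inside low walls 26 mm high; behind it an aluminium rail reaches 73 mm above the bench. Bays are 64 mm apart. The rack is fixed
- bay_2 (a point): centre of the rack's middle bay, on its floor, 12 mm above the bench; z up, x from the rack's front (keeper side) to its back, y along the row. A bay is an open pocket 52 mm (x) by 58 mm (y) inside low walls 26 mm high; behind it an aluminium rail reaches 73 mm above the bench. Bays are 64 mm apart. The rack is fixed
- bay_3 (a point): centre of the rack's right (-y) bay, on its floor, 12 mm above the bench; z up, x from the rack's front (keeper side) to its back, y along the row. A bay is an open pocket 52 mm (x) by 58 mm (y) inside low walls 26 mm high; behind it an aluminium rail reaches 73 mm above the bench. Bays are 64 mm apart. The rack is fixed
- keeper (a joint): red bar along the rack's front, 54 to 68 mm above the bench, on an upright hinge at the rack's right front corner: 0 rad is shut against its stop (so it starts), it grows (to 1.6) as the left end swings out to the robot. Stays where left; between 0.08 and 0.02 rad a sprung ball (detent) must be overcome, about 5 N at the knob either way; home below 0.02
- keeper_hinge (a point): point on the keeper's upright hinge axis, at the bar's mid-height, 61 mm above the bench
- keeper_knob (a point): middle of the black upright round grip at the free end of the keeper bar, 20 mm diameter, 36 mm tall (from 51 to 87 mm above the bench), 240 mm from the hinge axis
- marking_bottle: dosing bottle, black with a red cap, 36 mm across, 95 mm tall, origin under its centre; a bystander
- tape_roll: roll of masking tape lying flat, 52 mm across, 18 mm high, origin under its centre; a bystander
- brown_die: brown turned pressing die, 30 mm across, 18 mm high, origin under its centre; a bystander
- blue_cap: blue plastic dust cap, 34 mm across, 20 mm high, origin under its centre; a bystander
There are look-alikes about, which are no part of the job. Leave any purple look-alike of the part that bears weight_3_mid alone.

How it is judged:
On the way, in this order (a step that is already met when the one before it is completed fails the run):
1. every weight present stands at rest in a bay, upright by itself (so heavy end down), while the keeper is swung out (over 0.25 rad) (((horizontal distance between weight_1_mid and bay_1 below 0.02 m and angle between the x axis of weight_1_mid and the z axis of bay_1, either way round below 0.12 rad and z of weight_1_mid in the frame of bay_1 between 0.055 and 0.065 m) or (horizontal distance between weight_1_mid and bay_2 below 0.02 m and angle between the x axis of weight_1_mid and the z axis of bay_2, either way round below 0.12 rad and z of weight_1_mid in the frame of bay_2 between 0.055 and 0.065 m) or (horizontal distance between weight_1_mid and bay_3 below 0.02 m and angle between the x axis of weight_1_mid and the z axis of bay_3, either way round below 0.12 rad and z of weight_1_mid in the frame of bay_3 between 0.055 and 0.065 m)) and ((horizontal distance between weight_2_mid and bay_1 below 0.02 m and angle between the x axis of weight_2_mid and the z axis of bay_1, either way round below 0.12 rad and z of weight_2_mid in the frame of bay_1 between 0.055 and 0.065 m) or (horizontal distance between weight_2_mid and bay_2 below 0.02 m and angle between the x axis of weight_2_mid and the z axis of bay_2, either way round below 0.12 rad and z of weight_2_mid in the frame of bay_2 between 0.055 and 0.065 m) or (horizontal distance between weight_2_mid and bay_3 below 0.02 m and angle between the x axis of weight_2_mid and the z axis of bay_3, either way round below 0.12 rad and z of weight_2_mid in the frame of bay_3 between 0.055 and 0.065 m)) and ((horizontal distance between weight_3_mid and bay_1 below 0.02 m and angle between the x axis of weight_3_mid and the z axis of bay_1, either way round below 0.12 rad and z of weight_3_mid in the frame of bay_1 between 0.055 and 0.065 m) or (horizontal distance between weight_3_mid and bay_2 below 0.02 m and angle between the x axis of weight_3_mid and the z axis of bay_2, either way round below 0.12 rad and z of weight_3_mid in the frame of bay_2 between 0.055 and 0.065 m) or (horizontal distance between weight_3_mid and bay_3 below 0.02 m and angle between the x axis of weight_3_mid and the z axis of bay_3, either way round below 0.12 rad and z of weight_3_mid in the frame of bay_3 between 0.055 and 0.065 m)) and linear speed of each of weight_1, weight_2, weight_3 below 0.03 m/s and value of joint keeper above 0.25 rad), for 0.5 s.
2. the keeper is swung shut past its detent (value of joint keeper below 0.02 rad), for 0.3 s.
At the end, for the whole second after the job is handed in: every weight present stands in a bay, heavy end down, within about 7 degrees of upright, on the bay floor (5 mm), within 20 mm of the bay centre, at rest, and the keeper bar is home in its detent (below 0.02 rad) (((horizontal distance between weight_1_mid and bay_1 below 0.02 m and angle between the x axis of weight_1_mid and the z axis of bay_1, either way round below 0.12 rad and z of weight_1_mid in the frame of bay_1 between 0.055 and 0.065 m) or (horizontal distance between weight_1_mid and bay_2 below 0.02 m and angle between the x axis of weight_1_mid and the z axis of bay_2, either way round below 0.12 rad and z of weight_1_mid in the frame of bay_2 between 0.055 and 0.065 m) or (horizontal distance between weight_1_mid and bay_3 below 0.02 m and angle between the x axis of weight_1_mid and the z axis of bay_3, either way round below 0.12 rad and z of weight_1_mid in the frame of bay_3 between 0.055 and 0.065 m)) and ((horizontal distance between weight_2_mid and bay_1 below 0.02 m and angle between the x axis of weight_2_mid and the z axis of bay_1, either way round below 0.12 rad and z of weight_2_mid in the frame of bay_1 between 0.055 and 0.065 m) or (horizontal distance between weight_2_mid and bay_2 below 0.02 m and angle between the x axis of weight_2_mid and the z axis of bay_2, either way round below 0.12 rad and z of weight_2_mid in the frame of bay_2 between 0.055 and 0.065 m) or (horizontal distance between weight_2_mid and bay_3 below 0.02 m and angle between the x axis of weight_2_mid and the z axis of bay_3, either way round below 0.12 rad and z of weight_2_mid in the frame of bay_3 between 0.055 and 0.065 m)) and ((horizontal distance between weight_3_mid and bay_1 below 0.02 m and angle between the x axis of weight_3_mid and the z axis of bay_1, either way round below 0.12 rad and z of weight_3_mid in the frame of bay_1 between 0.055 and 0.065 m) or (horizontal distance between weight_3_mid and bay_2 below 0.02 m and angle between the x axis of weight_3_mid and the z axis of bay_2, either way round below 0.12 rad and z of weight_3_mid in the frame of bay_2 between 0.055 and 0.065 m) or (horizontal distance between weight_3_mid and bay_3 below 0.02 m and angle between the x axis of weight_3_mid and the z axis of bay_3, either way round below 0.12 rad and z of weight_3_mid in the frame of bay_3 between 0.055 and 0.065 m)) and linear speed of each of weight_1, weight_2, weight_3 below 0.03 m/s and value of joint keeper below 0.02 rad); the robot touches nothing.
It fails at once if a bystander is moved by more than 40 mm (distance of any of marking_bottle, tape_roll, brown_die, blue_cap from where it was at the start of the episode above 0.04 m).
Of weight_1, weight_2, weight_3 only 2 to 3 are there at a start; the rules pass over those that are not, and their reading is None.
At some moment in a run one of weight_1, weight_2, weight_3 may be knocked a few centimetres aside while the robot is not near it.
Once in a run the grip may slacken for a moment while it holds something.
It also fails if it takes over 210 s, if anything falls off the work surface, if the arm or the gripper's body presses on something with over 40 N, if the wrist force passes 120 N, or if a joint passes its speed limit or range.

ROBOT

A 6-joint arm with a two-finger parallel gripper is mounted at the origin on a cart in front of the work surface, level with it; the furniture and walls round the work are solid. World frame = base frame: x ahead of the robot, y to its left, z up, the work surface at z = 0. Lengths are in m, angles in rad, forces in N, time in s.
With the tool pointing down it reaches from about 0.35 to 0.775 m from the base axis. Payload 5.5 kg.
Tool frame: the origin (TCP) lies at the very end of the fingers, on their centre line; the grasp point (between the pads) lies 19 mm behind it; x points along the fingers, y is the direction in which the jaws open and shut, and the axes are right-handed (so a half turn about x gives the same grasp; the last joint's range is limited). The gripper opens to 85 mm and grips with 20 to 120 N. Pads are 22 mm wide; open, the fingers measure 114 mm over their backs; the gripper's body (76 mm by 85 mm) begins 54 mm behind the grasp point. The pads swing forward as they close: fully open they stand 13 mm farther back than shut.
Start: joints at [-1.342, 0.313, 0.046, 1.304, 0, 1.431], TCP at [0.207, -0.536, 0.231] pointing down, gripper open.
Joint ranges: [-2.76, 2.76], [-0.86, 1.69], [-1.03, 1.26], [-2.2, 2.34], [-1.47, 1.5], [-3.14, 3.14]. Speed limits (rad/s): [2.57, 2.57, 3.14, 3.14, 3.14, 3.14].

INTERFACE

Orientations are given as a unit quaternion [w, x, y, z].
In Python, from workcell import env gives the robot as it stands.
- The arm moves only by the tool servo_tool, never from a script. Its argument "increments" is a list of rows, each an object with "offset": the shift along the tool's x, y, z in cm, a list of three; "yaw": the turn about the tool's x in degrees. In form: [{"offset": [x, y, z], "yaw": yaw}, ...]. A call has exactly 8 rows; each row is the pose to reach, as a shift and turn from the pose commanded when the call began, along the tool's axes at that moment; what a row does not reach only later rows make up. A row lasts 1/10 s, in which the tool goes at most 50 mm and 8.59 degrees, less where a joint would pass 70% of its speed; a pose out of reach is approached as far as the arm can. A call with a gripper value outside its range is refused whole. "claw" is the opening, from 0 (shut) to 1 (fully open), set as the call begins (left out, the last holds). The fingers move at their own pace and stop on an object; "force" is the grip in N (left out, the last holds). Time passes only in rows, so rows that repeat a pose let the fingers close, or fill a call up. It gives the time, the measured TCP pose, the force and the opening at its end, in the units of the state.
- env.get_state(): the state, without advancing time (a new reading comes with each control period).
- env.read_camera(name): name is "scene" or "top" or "wrist"; returns (picture, depth): 400x640x3 uint8, red, green, blue; 400x640 float32, m along the optical axis (not along the pixel's ray), 0 where there is no reading.
- env.camera_model(name): a dict with "vertical_fov" (degrees; the focal length in pixels is half the picture's height over the tangent of half this angle, whatever the lens; pixels are square), "cx", "cy" (the principal point, pixels), "world_from_camera" (4x4, takes a point from camera to world coordinates). Camera axes: x right, y up, looking along -z (the intrinsics and any distortion apply to the point x, -y, -z); pixel columns grow to the right and rows downward; lengths in m; the calibration is good to about 2 mm. A picture is of the moment at which its call begins: read the wrist's pose just before it. camera_model takes no time and is no camera call; for the wrist camera it gives the pose at the moment of the call.
- env.hand_in(): hands the job in, once; it reports no verdict.
The state is a dict: "clock": time; "joint_pos": joint angles; "qvel": joint speeds; "tau": joint torques, N m; "tcp_pos": TCP position; "orientation": TCP orientation; "wrist_force": force on the tool from outside, world axes, zero at the start; "ft_torque": the same for the moment, N m; "finger_gap": finger opening in m.
Only numpy, scipy, OpenCV 4.12 (cv2) and the standard library are available. Lean on these libraries where they do the work, as an engineer would, in place of code of your own. Each camera call takes 0.05 s, during which the arm holds its last target.

## Working session

There is one attempt and no reset: what is moved stays moved. The work goes in short steps, Python scripts to look and compute and a tool call to move; the robot and the scene stay as the last step left them, time stands still between calls to the robot, and variables do not carry over. Pictures are saved under pics/ and viewed, and the job is handed in when it is done.

Besides the shell and the picture viewer there is one more tool, called by a JSON object that holds its "api" and its "payload", one argument or row to a line. servo_tool: Moves the arm, as the interface text tells. Its arguments: {"type":"object","properties":{"increments":{"type":"array","items":{"type":"object","properties":{"offset":{"type":"array","items":{"type":"number"}},"yaw":{"type":"number"}}}},"claw":{"type":"number"},"force":{"type":"number"}},"required":["increments"]}

```bash
ls; mkdir -p pics; python3 - <<'E'
from workcell import env
import cv2, numpy as np
print(env.get_state())
for n in ("scene","top","wrist"):
    m=env.camera_model(n); print(n,m)
    p,d=env.read_camera(n); cv2.imwrite(f"pics/{n}0.png",p[:,:,::-1]); np.save(f"{n}0.npy",d)
E
```

```text
pics
{'clock': 0.0, 'joint_pos': array([-1.34161637e+00,  3.14011366e-01,  4.50131052e-02,  1.30361517e+00,
       -1.16494111e-05,  1.43116937e+00]), 'qvel': array([ 6.50190943e-04,  1.66151234e-04,  4.65238707e-04,  3.25424891e-05,
       -1.30759353e-04, -1.91410503e-04]), 'tau': array([ 6.31431903e-04, -4.80630469e+01,  2.98531491e+01,  1.92732818e-02,
       -2.63102828e-05, -7.29454001e-06]), 'tcp_pos': array([ 0.20714736, -0.53585316,  0.2304166 ]), 'orientation': array([-0.12901353, -0.6950852 , -0.13029676,  0.69515094]), 'wrist_force': array([0.67533768, 0.0680429 , 0.1781958 ]), 'ft_torque': array([0.00725554, 0.0510495 , 0.04024507]), 'finger_gap': 0.08582402297962735}
scene {'vertical_fov': 43.10088093169876, 'cx': 314.79485468790404, 'cy': 201.78595479672762, 'world_from_camera': array([[-0.57096641,  0.510596  , -0.64287563, -0.45540601],
       [-0.8207307 , -0.3740419 ,  0.43184925,  0.58441822],
       [-0.01996193,  0.77419918,  0.63262718,  1.08799722],
       [ 0.        ,  0.        ,  0.        ,  1.        ]])}
top {'vertical_fov': 51.16193514487933, 'cx': 322.675636179282, 'cy': 200.51371702744606, 'world_from_camera': array([[-9.32459884e-03,  9.93900687e-01, -1.09883918e-01,
         4.13427160e-01],
       [-9.99956024e-01, -9.37815138e-03,  2.94645328e-05,
        -9.12272323e-02],
       [-1.00122320e-03,  1.09879360e-01,  9.93944427e-01,
         1.61435996e+00],
       [ 0.00000000e+00,  0.00000000e+00,  0.00000000e+00,
         1.00000000e+00]])}
wrist {'vertical_fov': 60.853850987978106, 'cx': 323.1208157006065, 'cy': 202.4618405327506, 'world_from_camera': array([[ 0.36105497,  0.88299488,  0.29993225,  0.28331289],
       [-0.93253947,  0.34292861,  0.11300486, -0.50638855],
       [-0.00307264, -0.32049963,  0.94724366,  0.37354062],
       [ 0.        ,  0.        ,  0.        ,  1.        ]])}
```

View pics/scene0.png

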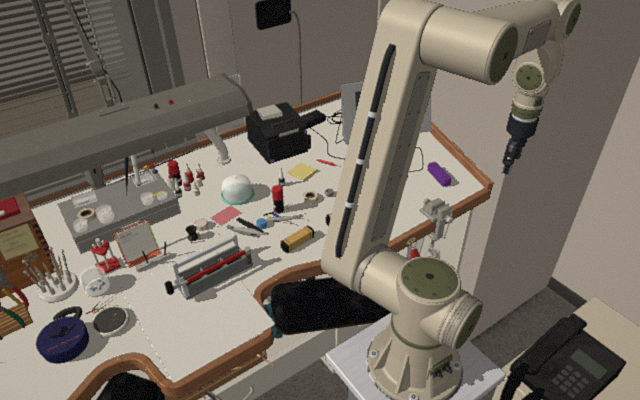

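View pics/top0.png

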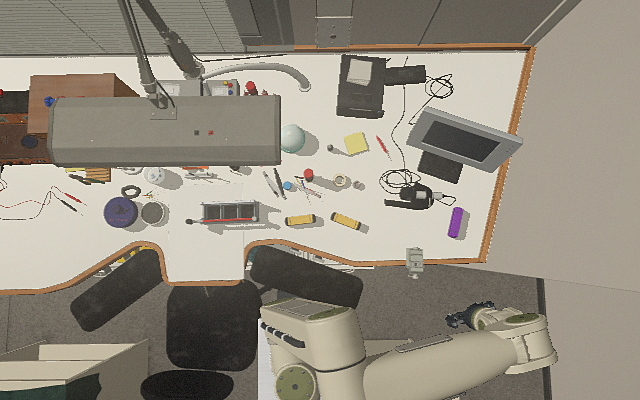

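View pics/wrist0.png

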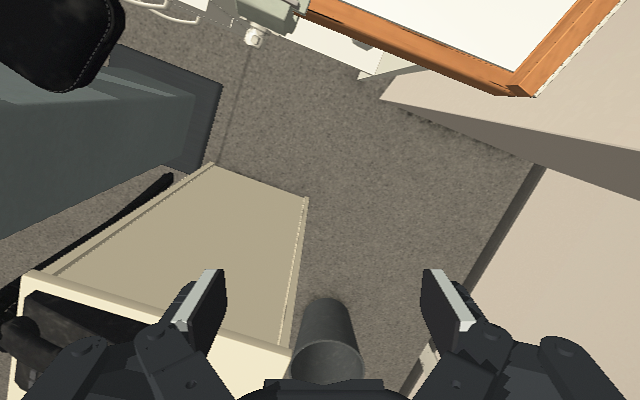

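The top view shows the rack at about (230,212) with the knob at (190,221), and brass weights at (300,220) and (346,220). The purple look-alike is at (455,222), and the bystanders sit near (290-360,180). Next I measure these.

```bash
cat > h.py <<'E'
import numpy as np, cv2
from workcell import env
from scipy.spatial.transform import Rotation as R
def rays(m,uv):
    uv=np.atleast_2d(uv).astype(float); f=200/np.tan(np.radians(m["vertical_fov"])/2)
    T=m["world_from_camera"]
    d=np.c_[(uv[:,0]-m["cx"])/f,-(uv[:,1]-m["cy"])/f,-np.ones(len(uv))]
    return T[:3,3],d@T[:3,:3].T
def plane(m,uv,z):
    o,d=rays(m,uv); return o+d*((z-o[2])/d[:,2])[:,None]
def depth(m,uv,dd):
    o,d=rays(m,uv); uv=np.atleast_2d(uv).astype(int); return o+d*dd[uv[:,1],uv[:,0]][:,None]
def proj(m,p):
    T=m["world_from_camera"]; q=(np.atleast_2d(p)-T[:3,3])@T[:3,:3]; f=200/np.tan(np.radians(m["vertical_fov"])/2)
    return np.c_[m["cx"]-f*q[:,0]/q[:,2], m["cy"]+f*q[:,1]/q[:,2]]
def st():
    s=env.get_state(); r=R.from_quat(np.roll(s["orientation"],-1)).as_matrix()
    print("t%.2f tcp"%s["clock"],s["tcp_pos"].round(4),"x",r[:,0].round(3),"y",r[:,1].round(3),"z",r[:,2].round(3),"gap%.4f"%s["finger_gap"],"F",s["wrist_force"].round(1),"M",s["ft_torque"].round(2),"q",s["joint_pos"].round(2))
    return s,r
def snap(n,name,crop=None,k=1):
    m=env.camera_model(n); p,d=env.read_camera(n); b=p[:,:,::-1].copy()
    np.savez(f"pics/{name}.npz",p=p,d=d,T=m["world_from_camera"])
    c=b if crop is None else b[crop[1]:crop[3],crop[0]:crop[2]]
    cv2.imwrite(f"pics/{name}.png",cv2.resize(c,None,fx=k,fy=k,interpolation=cv2.INTER_CUBIC)); return m,p,d
E
python3 - <<'E'
from h import *
m=env.camera_model("top"); b=cv2.imread("pics/top0.png"); d=np.load("top0.npy")
cv2.imwrite("pics/topc.png",cv2.resize(b[160:250,170:370],None,fx=4,fy=4,interpolation=cv2.INTER_CUBIC))
hsv=cv2.cvtColor(b,cv2.COLOR_BGR2HSV)
mk=cv2.inRange(hsv,(12,110,80),(35,255,255))
n,l,s,c=cv2.connectedComponentsWithStats(mk)
for i in range(1,n):
    if s[i,4]>40:
        pts=np.argwhere(l==i)[:,::-1]; r=cv2.minAreaRect(pts.astype(np.float32))
        print(s[i],c[i].round(1),"rect",r,plane(m,c[i],0.03).round(3), depth(m,c[i],d).round(3))
sb=cv2.imread("pics/scene0.png"); cv2.imwrite("pics/scenec.png",cv2.resize(sb[160:300,150:350],None,fx=4,fy=4,interpolation=cv2.INTER_CUBIC))
E
```

```text
[ 317   43  219   92 1615] [470.2  65.5] rect ((433.7619323730469, 50.87897872924805), (215.86502075195312, 89.26827239990234), 23.879371643066406) [[ 1.12 -0.68  0.03]] [[ 1.132 -0.689  0.004]]
[294  45  22   4  88] [304.5  46.5] rect ((304.5, 46.5), (3.0, 21.0), 90.0) [[ 1.206 -0.025  0.03 ]] [[ 1.208 -0.025  0.025]]
[115  77  22  20 225] [122.8  89.6] rect ((125.5, 86.5), (19.0, 21.0), 90.0) [[1.035 0.691 0.03 ]] [[0.988 0.633 0.148]]
[ 28  99  21  17 188] [ 37.5 108. ] rect ((38.0, 107.0), (16.0, 20.0), 90.0) [[0.963 1.021 0.03 ]] [[0.899 0.89  0.216]]
[ 423  157   87  108 1042] [482.  223.9] rect ((483.46075439453125, 224.65237426757812), (49.424896240234375, 137.27593994140625), 39.02567672729492) [[ 0.494 -0.694  0.03 ]] [[ 0.495 -0.703  0.008]]
[ 66 168  45  14 286] [ 94.5 172.7] rect ((88.0, 174.5), (13.0, 44.0), 90.0) [[0.704 0.785 0.03 ]] [[0.707 0.793 0.016]]
[333 213  26  16 195] [345.5 220.7] rect ((345.5361022949219, 220.7062225341797), (24.913145065307617, 8.112926483154297), 21.037511825561523) [[ 0.511 -0.177  0.03 ]] [[ 0.511 -0.177  0.033]]
[287 215  26  10 186] [299.8 219.5] rect ((299.86517333984375, 219.60409545898438), (7.945204734802246, 25.17928695678711), 83.2901611328125) [[ 0.517 -0.004  0.03 ]] [[ 0.517 -0.004  0.032]]
[244 239 162  28 844] [322.6 253.8] rect ((324.65484619140625, 252.78091430664062), (161.40509033203125, 24.26806640625), 2.101654529571533) [[ 0.387 -0.089  0.03 ]] [[ 0.386 -0.089 -0.002]]
[   0  241  241   54 1330] [121.6 273.7] rect ((119.08113861083984, 265.86602783203125), (48.12843704223633, 240.38157653808594), 87.51044464111328) [[0.32  0.664 0.03 ]] [[ 0.317  0.686 -0.015]]
```

View pics/topc.png

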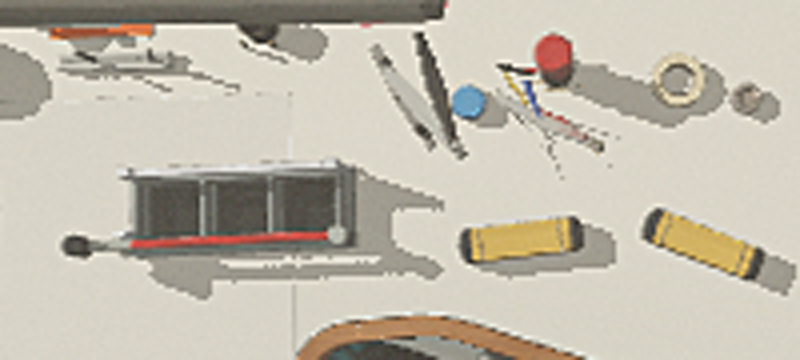

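View pics/scenec.png

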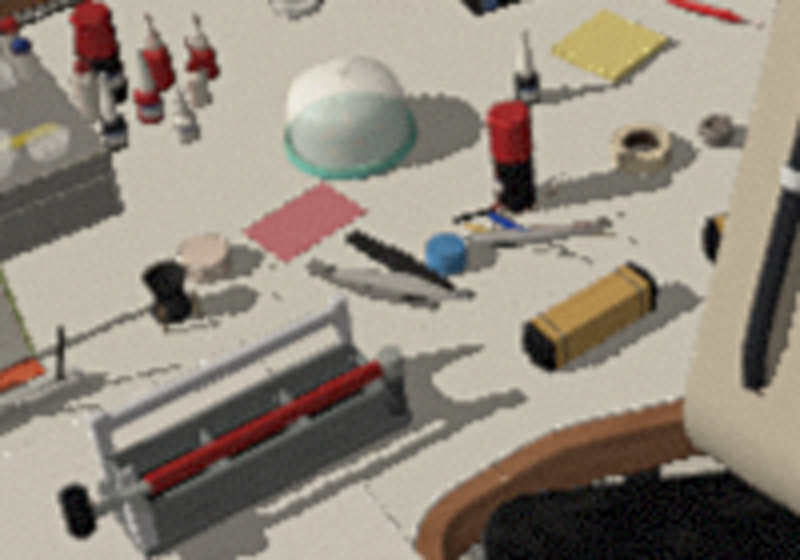

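Only two brass weights are present: A at top pixel (300,220) and B at (346,221). The purple look-alike at (455,222) has the wrong colour. Now I measure the rack and knob.

```bash
python3 - <<'E'
from h import *
m=env.camera_model("top"); d=np.load("top0.npy"); b=cv2.imread("pics/top0.png")
f=lambda u,v:(170+(u+.5)/4-.5,160+(v+.5)/4-.5)
for n,p,z in [("knob",(76,245),.087),("hinge",(339,235),.075),("railL",(127,173),.073),("railR",(340,165),.073),("div1",(205,210),.026),("div2",(273,207),.026)]:
    print(n,np.round(f(*p),1),plane(m,f(*p),z).round(4),depth(m,np.round(f(*p)),d).round(4))
hsv=cv2.cvtColor(b,cv2.COLOR_BGR2HSV)
mk=cv2.inRange(hsv,(0,120,80),(8,255,255))|cv2.inRange(hsv,(172,120,80),(180,255,255)); mk[:212]=0;mk[228:]=0;mk[:,:190]=0;mk[:,265:]=0
p=np.argwhere(mk)[:,::-1]; P=plane(m,p,.068); x=np.polyfit(P[:,1],P[:,0],1); print("bar slope",x,P[:,1].min(),P[:,1].max())
st()
for nm,u in [("A",(299.8,219.5)),("B",(345.5,220.7)),("bottle",(308,174)),("tape",(339,180)),("die",(357,185)),("cap",(287,186))]: print(nm,plane(m,u,.03).round(3))
E
```

```text
knob [188.6 220.9] [[0.5119 0.4    0.087 ]] [[0.5116 0.399  0.0857]]
hinge [254.4 218.4] [[0.5197 0.1614 0.075 ]] [[0.5216 0.164  0.0675]]
railL [201.4 202.9] [[0.5793 0.3589 0.073 ]] [[0.5781 0.3583 0.0796]]
railR [254.6 200.9] [[0.5849 0.1613 0.073 ]] [[0.5883 0.1656 0.038 ]]
div1 [220.9 212.1] [[0.5481 0.2974 0.026 ]] [[0.548  0.2953 0.0326]]
div2 [237.9 211.4] [[0.5504 0.2326 0.026 ]] [[0.5517 0.2318 0.0276]]
bar slope [-0.04025338  0.52771573] 0.1750138061664376 0.35288026589745514
t0.15 tcp [ 0.2072 -0.536   0.2306] x [-0.     0.001 -1.   ] y [ 0.36  -0.933 -0.001] z [-0.933 -0.36  -0.   ] gap0.0852 F [ 0.4 -1.2  0.3] M [-0.03  0.03  0.  ] q [-1.34  0.31  0.05  1.3  -0.    1.43]
A [[ 0.517 -0.004  0.03 ]]
B [[ 0.511 -0.177  0.03 ]]
bottle [[ 0.692 -0.036  0.03 ]]
tape [[ 0.667 -0.155  0.03 ]]
die [[ 0.647 -0.223  0.03 ]]
cap [[0.646 0.045 0.03 ]]
```

```bash
cat >> h.py <<'E'
def goto(*wps, n=True):
    """wps: (x,y,z,phi_deg of tool y). prints offset cm in current tool axes and yaw deg"""
    s,r=st(); ph0=np.degrees(np.arctan2(r[1,1],r[0,1]))
    for w in wps:
        o=r.T@(np.array(w[:3])-s["tcp_pos"])*100
        y=(ph0-w[3]+180)%360-180 if len(w)>3 else 0
        print("   ->",w,"offset",o.round(2),"yaw",round(y,1),"rows>=",int(np.ceil(max(np.linalg.norm(o)/5,abs(y)/8.59))))
E
python3 - <<'E'
from h import *
goto((.44,-.10,.33,0))
E
```

```text
t0.15 tcp [ 0.2072 -0.536   0.2306] x [-0.     0.001 -1.   ] y [ 0.36  -0.933 -0.001] z [-0.933 -0.36  -0.   ] gap0.0852 F [ 0.4 -1.2  0.3] M [-0.03  0.03  0.  ] q [-1.34  0.31  0.05  1.3  -0.    1.43]
   -> (0.44, -0.1, 0.33, 0) offset [ -9.89 -32.29 -37.43] yaw -68.9 rows>= 11
```

{"api": "servo_tool", "payload": {
  "increments": [
    {"offset":[-4,-2,-2],"yaw":-8},
    {"offset":[-8,-5,-5],"yaw":-16},
    {"offset":[-9.9,-8,-9],"yaw":-24},
    {"offset":[-9.9,-11,-13],"yaw":-32},
    {"offset":[-9.9,-14.5,-16.5],"yaw":-40},
    {"offset":[-9.9,-17.5,-20],"yaw":-48},
    {"offset":[-9.9,-20.5,-24],"yaw":-56},
    {"offset":[-9.9,-23.5,-27.5],"yaw":-64}
  ],
  "claw": 1,
  "force": 40
}}

```text
clock: 0.95
tcp_pos: [0.3787, -0.218, 0.3303]
orientation: [0.48, 0.52, 0.479, -0.52]
wrist_force: [0.8, 0.0, -0.7]
finger_gap: 0.0852
```

```bash
python3 - <<'E'
from h import *
goto((.44,-.10,.33,0))
E
```

```text
t0.95 tcp [ 0.3787 -0.218   0.3303] x [ 0. -0. -1.] y [ 0.997 -0.08   0.   ] z [-0.08  -0.997  0.   ] gap0.0852 F [ 0.8  0.  -0.7] M [ 0.   -0.06  0.01] q [-0.71  0.03 -0.06  1.48  0.    0.94]
   -> (0.44, -0.1, 0.33, 0) offset [  0.03   5.17 -12.25] yaw -4.6 rows>= 3
```

{"api": "servo_tool", "payload": {
  "increments": [
    {"offset":[0,1.8,-4],"yaw":-2},
    {"offset":[0,3.5,-8],"yaw":-4},
    {"offset":[0,5.2,-12.2],"yaw":-4.6},
    {"offset":[0,5.2,-12.2],"yaw":-4.6},
    {"offset":[0,5.2,-12.2],"yaw":-4.6},
    {"offset":[0,5.2,-12.2],"yaw":-4.6},
    {"offset":[0,5.2,-12.2],"yaw":-4.6},
    {"offset":[0,5.2,-12.2],"yaw":-4.6}
  ]
}}

```text
clock: 1.75
tcp_pos: [0.4399, -0.1038, 0.3303]
orientation: [-0.498, -0.502, -0.498, 0.502]
wrist_force: [-0.7, -0.4, -0.2]
finger_gap: 0.0854
```

```bash
python3 - <<'E'
from h import *
st(); snap("wrist","w1")
E
```

```text
t1.75 tcp [ 0.4399 -0.1038  0.3303] x [-0. -0. -1.] y [ 1.    -0.007 -0.   ] z [-0.007 -1.     0.   ] gap0.0854 F [-0.7 -0.4 -0.2] M [-0.   -0.    0.06] q [-0.41  0.06 -0.02  1.48 -0.    1.17]
```

View pics/w1.png

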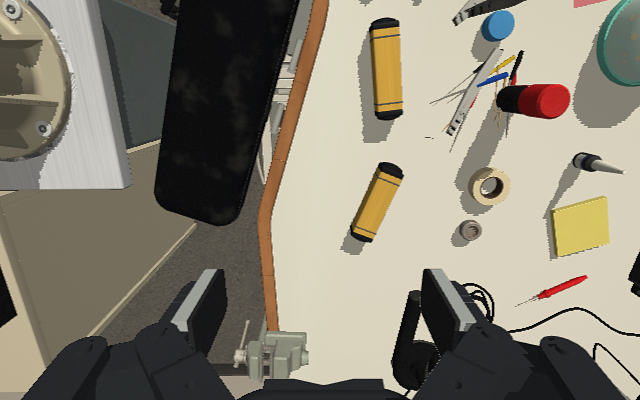

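The wrist view shows weight A at (387,68), B at (378,202), cap (498,25), bottle (530,100), tape (489,186) and die (471,230). Next I go to the rack for a closer look.

{"api": "servo_tool", "payload": {
  "increments": [
    {"offset":[0,1,-4.5],"yaw":0},
    {"offset":[0,2,-9],"yaw":0},
    {"offset":[0,3,-13.5],"yaw":0},
    {"offset":[0,4,-18],"yaw":0},
    {"offset":[0,5,-22.5],"yaw":0},
    {"offset":[0,6,-27],"yaw":0},
    {"offset":[0,6,-29],"yaw":0},
    {"offset":[0,6,-29],"yaw":0}
  ]
}}

```text
clock: 2.6
tcp_pos: [0.5018, 0.189, 0.3297]
orientation: [-0.499, -0.5, -0.5, 0.501]
wrist_force: [-0.1, -0.5, 0.6]
finger_gap: 0.0854
```

```bash
python3 - <<'E'
from h import *
st(); snap("wrist","w2")
E
```

```text
t2.60 tcp [0.5018 0.189  0.3297] x [-0.001  0.    -1.   ] y [ 1.    -0.002 -0.001] z [-0.002 -1.    -0.   ] gap0.0854 F [-0.1 -0.5  0.6] M [-0.04 -0.01 -0.02] q [0.21 0.23 0.17 1.52 0.   1.78]
```

View pics/w2.png

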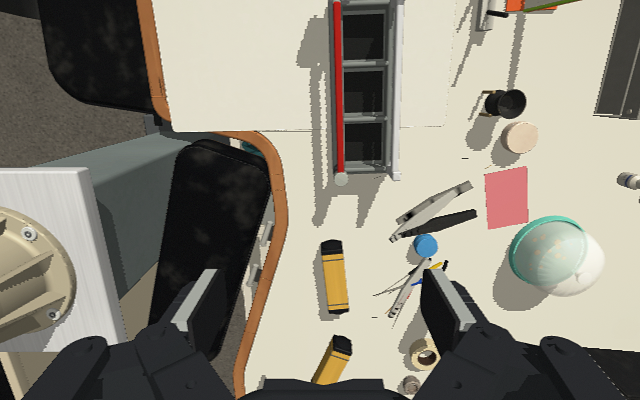

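The rack is seen with its red bar from (338,0) to (341,175), hinge at (341,179), dividers at rows ~66 and ~123, and rail at column ~393.

```bash
python3 - <<'E'
from h import *
b=cv2.imread("pics/w2.png"); z=np.load("pics/w2.npz"); m=dict(env.camera_model("wrist")); m["world_from_camera"]=z["T"]
c=b[0:200,290:440]; cv2.imwrite("pics/w2c.png",cv2.resize(c,None,fx=4,fy=3*1,interpolation=cv2.INTER_CUBIC))
for n,p,h in [("hinge",(341,179),.075),("div1",(362,66),.026),("div2",(362,123),.026),("endR",(365,173),.026),("railR",(396,176),.073)]:
    print(n,plane(m,p,h).round(4),depth(m,p,z["d"]).round(4))
hsv=cv2.cvtColor(b,cv2.COLOR_BGR2HSV)
# dark pockets
v=hsv[:,:,2]; mk=((v<75)).astype(np.uint8); mk[:,:344]=0; mk[:,390:]=0; mk[185:]=0
n,l,s,cc=cv2.connectedComponentsWithStats(mk)
for i in range(1,n):
    if s[i,4]>300: print(s[i],cc[i].round(1)); 
E
```

```text
hinge [[0.5219 0.1674 0.075 ]] [[0.5221 0.1661 0.0702]]
div1 [[0.5478 0.2967 0.026 ]] [[0.5465 0.2959 0.0391]]
div2 [[0.5502 0.2287 0.026 ]] [[0.5517 0.2274 0.0125]]
endR [[0.5566 0.1629 0.026 ]] [[0.5583 0.1595 0.0122]]
railR [[0.5883 0.1706 0.073 ]] [[0.5867 0.1724 0.0803]]
[ 344    2   46   59 2302] [366.   32.6]
[ 344   64   44   53 1935] [365.5  90.4]
[ 345  120   42   48 1679] [365.6 141.6]
```

View pics/w2c.png

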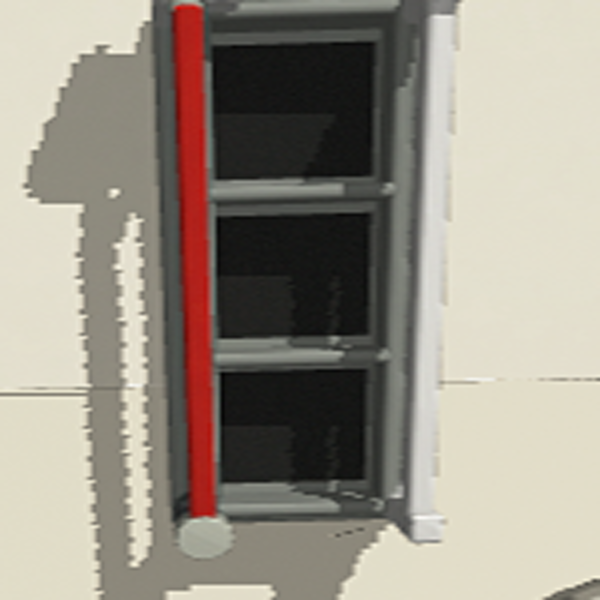

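{"api": "servo_tool", "payload": {
  "increments": [
    {"offset":[2,0,-4],"yaw":0},
    {"offset":[4,0,-8],"yaw":0},
    {"offset":[6,0,-12],"yaw":0},
    {"offset":[8,0,-15],"yaw":0},
    {"offset":[8,0,-15],"yaw":0},
    {"offset":[8,0,-15],"yaw":0},
    {"offset":[8,0,-15],"yaw":0},
    {"offset":[8,0,-15],"yaw":0}
  ]
}}

```text
clock: 3.45
tcp_pos: [0.5033, 0.3356, 0.2516]
orientation: [0.499, 0.502, 0.498, -0.501]
wrist_force: [0.7, 0.4, 0.2]
finger_gap: 0.0855
```

```bash
python3 - <<'E'
from h import *
st(); snap("wrist","w3")
E
```

```text
t3.45 tcp [0.5033 0.3356 0.2516] x [ 0.002  0.001 -1.   ] y [ 1.    -0.007  0.002] z [-0.007 -1.    -0.001] gap0.0855 F [0.7 0.4 0.2] M [-0.01  0.03 -0.07] q [ 0.46  0.37  0.17  1.37 -0.    2.03]
```

View pics/w3.png

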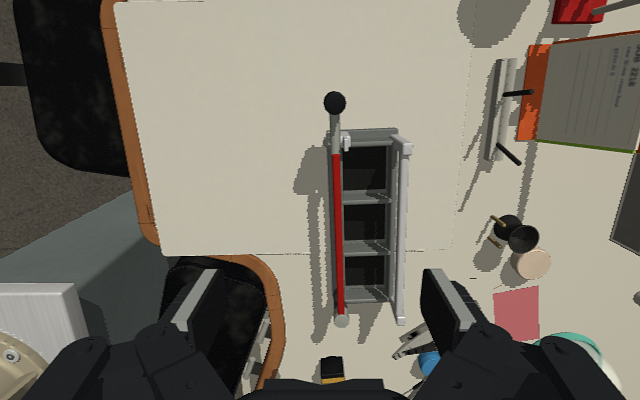

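The knob top is at (335,103), the hinge cap at (342,320), and the dividers at rows ~197 and ~246.

```bash
python3 - <<'E'
from h import *
b=cv2.imread("pics/w3.png"); z=np.load("pics/w3.npz"); m=dict(env.camera_model("wrist")); m["world_from_camera"]=z["T"]
print(z["T"][:3,3])
for n,p,h in [("knob",(335,103),.087),("hinge",(342,321),.075),("railL",(402,146),.073),("railR",(401,321),.073)]:
    print(n,plane(m,p,h).round(4),depth(m,p,z["d"]).round(4))
cv2.imwrite("pics/w3c.png",cv2.resize(b[85:335,310:430],None,fx=3,fy=2.4,interpolation=cv2.INTER_CUBIC))
g=cv2.cvtColor(b,cv2.COLOR_BGR2GRAY); mk=(g<70).astype(np.uint8); 
n,l,s,c=cv2.connectedComponentsWithStats(mk)
for i in range(1,n):
    if s[i,4]>150 and 320<c[i,0]<400 and 80<c[i,1]<330: print(s[i],c[i].round(1))
E
```

```text
[0.50289735 0.41794458 0.39472566]
knob [[0.5133 0.4056 0.087 ]] [[0.5133 0.4056 0.0875]]
hinge [[0.5226 0.1702 0.075 ]] [[0.5229 0.167  0.0709]]
railL [[0.5772 0.3656 0.073 ]] [[0.5761 0.3664 0.0776]]
railR [[0.5894 0.1682 0.073 ]] [[0.5881 0.1718 0.0777]]
[324  91  22  37 415] [334.2 103.2]
[ 325  141   77  179 8052] [361.5 218.4]
```

View pics/w3c.png

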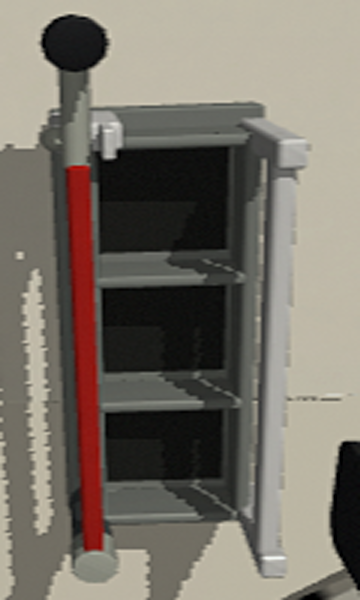

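```bash
python3 - <<'E'
from h import *
goto((.513,.4055,.15,2),(.513,.4055,.055,2))
E
```

```text
t3.50 tcp [0.5032 0.3358 0.2516] x [ 0.002  0.001 -1.   ] y [ 1.    -0.007  0.002] z [-0.007 -1.    -0.001] gap0.0856 F [0.1 0.2 0.1] M [ 0.   -0.04  0.05] q [ 0.46  0.37  0.17  1.37 -0.    2.03]
   -> (0.513, 0.4055, 0.15, 2) offset [10.16  0.91 -6.97] yaw -2.4 rows>= 3
   -> (0.513, 0.4055, 0.055, 2) offset [19.66  0.89 -6.96] yaw -2.4 rows>= 5
```

{"api": "servo_tool", "payload": {
  "increments": [
    {"offset":[2,0.5,-4],"yaw":-2.4},
    {"offset":[5,0.9,-7],"yaw":-2.4},
    {"offset":[9,0.9,-7],"yaw":-2.4},
    {"offset":[13,0.9,-7],"yaw":-2.4},
    {"offset":[16.5,0.9,-7],"yaw":-2.4},
    {"offset":[19,0.9,-7],"yaw":-2.4},
    {"offset":[19.6,0.9,-7],"yaw":-2.4},
    {"offset":[19.6,0.9,-7],"yaw":-2.4}
  ],
  "claw": 0.7
}}

```text
clock: 4.3
tcp_pos: [0.5117, 0.4062, 0.0541]
orientation: [0.509, 0.49, 0.509, -0.491]
wrist_force: [0.3, -0.1, 0.2]
finger_gap: 0.0597
```

{"api": "servo_tool", "payload": {
  "increments": [
    {"offset":[0,0,0],"yaw":0},
    {"offset":[0,0,0],"yaw":0},
    {"offset":[0,0,0],"yaw":0},
    {"offset":[0,0,0],"yaw":0},
    {"offset":[0,0,0],"yaw":0},
    {"offset":[0,0,0],"yaw":0},
    {"offset":[0,0,0],"yaw":0},
    {"offset":[0,0,0],"yaw":0}
  ],
  "claw": 0,
  "force": 30
}}

```text
clock: 5.1
tcp_pos: [0.5131, 0.4077, 0.0563]
orientation: [0.51, 0.492, 0.509, -0.489]
wrist_force: [0.5, -0.6, 6.9]
finger_gap: 0.0189
```

```bash
python3 - <<'E'
from h import *
s,r=st()
H=np.array([.5227,.1658]); K=s["tcp_pos"][:2]
a0=np.arctan2(*(K-H)[::-1]); rr=np.linalg.norm(K-H); print(a0,rr)
for th in np.arange(.1,1.45,.1):
    p=H+rr*np.array([np.cos(a0+th),np.sin(a0+th)]); d=r.T@np.r_[p-K,0]*100; print(round(th,2),p.round(3),np.hypot(*p).round(3),d.round(2),-np.degrees(th).round(1))
E
```

```text
t5.10 tcp [0.5131 0.4077 0.0563] x [ 0.003  0.002 -1.   ] y [0.999 0.037 0.003] z [ 0.037 -0.999 -0.001] gap0.0189 F [ 0.5 -0.6  6.9] M [-0.12 -0.04  0.  ] q [ 0.55  0.56 -0.02  0.99 -0.    2.08]
1.6104576398852728 0.2421023515552855
0.1 [0.489 0.406] 0.635 [-0.01 -2.42  0.13] -5.7
0.2 [0.465 0.401] 0.614 [-0.02 -4.81  0.49] -11.5
0.3 [0.442 0.394] 0.592 [-0.03 -7.15  1.1 ] -17.2
0.4 [0.42  0.385] 0.569 [-0.04 -9.42  1.94] -22.9
0.5 [0.398 0.373] 0.546 [ -0.04 -11.6    2.99] -28.6
0.6 [0.378 0.36 ] 0.522 [ -0.05 -13.66   4.26] -34.4
0.7 [0.36  0.345] 0.498 [ -0.06 -15.58   5.73] -40.1
0.8 [0.342 0.327] 0.474 [ -0.07 -17.35   7.39] -45.8
0.9 [0.327 0.309] 0.45 [ -0.08 -18.94   9.21] -51.6
1.0 [0.314 0.288] 0.426 [ -0.09 -20.34  11.18] -57.3
1.1 [0.303 0.267] 0.404 [ -0.09 -21.54  13.28] -63.0
1.2 [0.294 0.245] 0.382 [ -0.1  -22.53  15.5 ] -68.8
1.3 [0.287 0.221] 0.362 [ -0.11 -23.28  17.79] -74.5
1.4 [0.283 0.197] 0.345 [ -0.11 -23.81  20.16] -80.2
```

{"api": "servo_tool", "payload": {
  "increments": [
    {"offset":[0,-1.2,0],"yaw":-2.9},
    {"offset":[0,-2.4,0.1],"yaw":-5.7},
    {"offset":[0,-3.6,0.3],"yaw":-8.6},
    {"offset":[0,-4.8,0.5],"yaw":-11.5},
    {"offset":[0,-6.0,0.8],"yaw":-14.3},
    {"offset":[0,-7.15,1.1],"yaw":-17.2},
    {"offset":[0,-8.3,1.5],"yaw":-20},
    {"offset":[0,-9.4,1.9],"yaw":-23}
  ]
}}

```text
clock: 5.9
tcp_pos: [0.4195, 0.3847, 0.0561]
orientation: [0.598, 0.38, 0.596, -0.378]
wrist_force: [1.5, -3.5, 8.1]
finger_gap: 0.019
```

```bash
cat > arc.py <<'E'
from h import *
import sys
s,r=st()
H=np.array([.5227,.1658]); K=s["tcp_pos"][:2]
a0=np.arctan2(*(K-H)[::-1])-1.6095; rr=.2405; print("now",a0,np.linalg.norm(K-H))
for th in eval(sys.argv[1]):
    p=H+rr*np.array([np.cos(1.6095+th),np.sin(1.6095+th)]); d=r.T@np.r_[p-K,0]*100; print(round(th,2),p.round(3),d.round(2),-np.degrees(th-a0).round(1))
E
python3 arc.py "np.arange(.4,1.25,.1)"
```

```text
t5.90 tcp [0.4195 0.3847 0.0561] x [ 0.004  0.001 -1.   ] y [0.905 0.426 0.004] z [ 0.426 -0.905  0.001] gap0.0190 F [ 1.5 -3.5  8.1] M [-0.68 -0.21 -0.03] q [ 0.6   0.41 -0.26  0.89 -0.    1.73]
now 0.4016964433196273 0.24200189181734702
0.4 [0.421 0.384] [0.   0.04 0.15] 0.1
0.5 [0.399 0.372] [-0.01 -2.36  0.27] -5.6
0.6 [0.379 0.359] [-0.02 -4.74  0.62] -11.4
0.7 [0.361 0.344] [-0.02 -7.07  1.21] -17.1
0.8 [0.344 0.327] [-0.03 -9.33  2.03] -22.8
0.9 [0.329 0.308] [ -0.04 -11.49   3.08] -28.6
1.0 [0.315 0.288] [ -0.05 -13.55   4.33] -34.3
1.1 [0.304 0.267] [ -0.05 -15.46   5.78] -40.0
1.2 [0.295 0.244] [ -0.06 -17.22   7.42] -45.7
```

{"api": "servo_tool", "payload": {
  "increments": [
    {"offset":[0,-2.4,0.2],"yaw":-5.6},
    {"offset":[0,-4.75,0.6],"yaw":-11.4},
    {"offset":[0,-7.1,1.1],"yaw":-17.1},
    {"offset":[0,-9.35,2.0],"yaw":-22.8},
    {"offset":[0,-11.5,3.0],"yaw":-28.6},
    {"offset":[0,-13.6,4.3],"yaw":-34.3},
    {"offset":[0,-15.5,5.7],"yaw":-40},
    {"offset":[0,-15.5,5.7],"yaw":-40}
  ]
}}

```text
clock: 6.7
tcp_pos: [0.3026, 0.2663, 0.0561]
orientation: [0.692, 0.152, 0.689, -0.151]
wrist_force: [-0.6, 0.8, 7.0]
finger_gap: 0.0193
```

{"api": "servo_tool", "payload": {
  "increments": [
    {"offset":[0,0,0],"yaw":0},
    {"offset":[0,0,0],"yaw":0},
    {"offset":[0,0,0],"yaw":0},
    {"offset":[-3,0,0],"yaw":0},
    {"offset":[-6,0,0],"yaw":0},
    {"offset":[-10,0,0],"yaw":0},
    {"offset":[-14,0,0],"yaw":0},
    {"offset":[-18,0,0],"yaw":0}
  ],
  "claw": 0.6
}}

```text
clock: 7.5
tcp_pos: [0.3019, 0.2671, 0.2354]
orientation: [0.69, 0.152, 0.691, -0.152]
wrist_force: [0.1, -0.2, 0.2]
finger_gap: 0.0512
```

```bash
python3 - <<'E'
from h import *
st(); snap("top","t1",(170,160,370,260),4)
E
```

```text
t7.50 tcp [0.3019 0.2671 0.2354] x [-0.001 -0.001 -1.   ] y [ 0.42   0.907 -0.001] z [ 0.907 -0.42  -0.001] gap0.0512 F [ 0.1 -0.2  0.2] M [ 0.09 -0.08 -0.01] q [ 0.52 -0.02 -0.34  1.25 -0.    0.96]
```

View pics/t1.png

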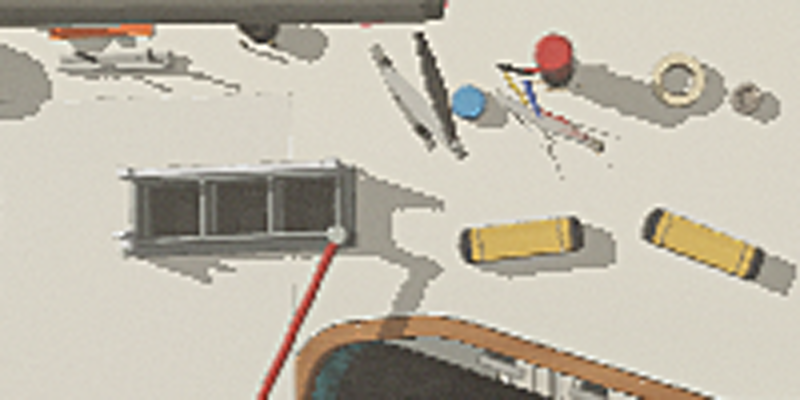

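The keeper is out at about 1.1 rad and both weights are unmoved. Next I go near A for a close look.

```bash
python3 - <<'E'
from h import *
goto((.50,-.06,.23,0))
E
```

```text
t7.55 tcp [0.3046 0.2687 0.2417] x [ 0.007  0.004 -1.   ] y [0.42  0.907 0.007] z [ 0.907 -0.42   0.005] gap0.0514 F [2.9 1.6 4. ] M [ 0.08 -0.15  0.  ] q [ 0.52 -0.02 -0.33  1.26 -0.    0.96]
   -> (0.5, -0.06, 0.23, 0) offset [  1.17 -21.63  31.53] yaw 65.2 rows>= 8
```

{"api": "servo_tool", "payload": {
  "increments": [
    {"offset":[0,-2.7,4],"yaw":8},
    {"offset":[0,-5.4,8],"yaw":16},
    {"offset":[0,-8.1,12],"yaw":24},
    {"offset":[0,-10.8,16],"yaw":32},
    {"offset":[0,-13.5,20],"yaw":40},
    {"offset":[0,-16.2,24],"yaw":48},
    {"offset":[0,-19,28],"yaw":56},
    {"offset":[0.7,-21.6,31.5],"yaw":64}
  ],
  "claw": 0.8
}}

```text
clock: 8.35
tcp_pos: [0.4989, -0.0636, 0.2272]
orientation: [0.504, 0.497, 0.503, -0.496]
wrist_force: [0.5, 0.5, 0.2]
finger_gap: 0.0684
```

{"api": "servo_tool", "payload": {
  "increments": [
    {"offset":[0,0,0],"yaw":1},
    {"offset":[0,0,0],"yaw":1},
    {"offset":[0,0,0],"yaw":1},
    {"offset":[0,0,0],"yaw":1},
    {"offset":[0,0,0],"yaw":1},
    {"offset":[0,0,0],"yaw":1},
    {"offset":[0,0,0],"yaw":1},
    {"offset":[0,0,0],"yaw":1}
  ]
}}

```text
clock: 9.15
tcp_pos: [0.4973, -0.061, 0.2275]
orientation: [0.501, 0.499, 0.501, -0.499]
wrist_force: [-0.7, -0.6, -0.7]
finger_gap: 0.0684
```

```bash
python3 - <<'E'
from h import *
st(); snap("wrist","w4")
E
```

```text
t9.15 tcp [ 0.4973 -0.061   0.2275] x [ 0. -0. -1.] y [1.    0.003 0.   ] z [ 0.003 -1.     0.   ] gap0.0684 F [-0.7 -0.6 -0.7] M [ 0.05 -0.   -0.01] q [-0.28  0.17 -0.15  1.25 -0.    1.29]
```

View pics/w4.png

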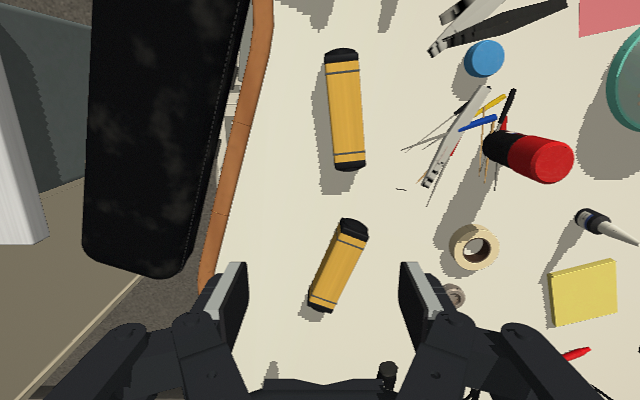

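A spans (340,52)–(350,168) and B (352,225)–(322,308); both are symmetric with black ends. I measure both from depth.

```bash
cat >> h.py <<'E'
def weights(name,cam="wrist",zlo=.026,zhi=.040,minn=300):
    z=np.load(f"pics/{name}.npz"); m=dict(env.camera_model(cam)); m["world_from_camera"]=z["T"]
    hsv=cv2.cvtColor(z["p"],cv2.COLOR_RGB2HSV)
    mk=cv2.inRange(hsv,(14,110,60),(32,255,255))
    vv,uu=np.mgrid[0:400,0:640]; P=depth(m,np.c_[uu.ravel(),vv.ravel()],z["d"]).reshape(400,640,3)
    ok=(P[:,:,2]>zlo)&(P[:,:,2]<zhi)&(mk>0)
    n,l,s,c=cv2.connectedComponentsWithStats(ok.astype(np.uint8))
    for i in range(1,n):
        if s[i,4]>minn:
            q=plane(m,np.argwhere(l==i)[:,::-1],.032)[:,:2].astype(np.float32); r=cv2.minAreaRect(q*1000)
            box=cv2.boxPoints(r); e=[box[1]-box[0],box[2]-box[1]]; e=max(e,key=np.linalg.norm); a=np.degrees(np.arctan2(e[1],e[0]))%180
            print("px",c[i].round(),"n",s[i,4],"ctr mm",np.round(r[0],1),"size",np.round(r[1],1),"len dir",a.round(1),"z",np.median(P[l==i][:,2]).round(4))
E
python3 - <<'E'
from h import *
weights("w4")
E
```

```text
px [342.  66.] n 315 ctr mm [512.9  40.6] size [30.8  8.1] len dir 6.4 z 0.0321
px [345. 112.] n 2544 ctr mm [517.7  -2. ] size [30.9 74.4] len dir 96.4 z 0.0321
px [335. 274.] n 1759 ctr mm [ 508.9 -179.8] size [83.9 31.7] len dir 67.7 z 0.032
```

```bash
python3 - <<'E'
from h import *
goto((.5177,-.002,.10,6.4),(.5177,-.002,.006,6.4))
E
```

```text
t9.20 tcp [ 0.4973 -0.0611  0.2274] x [ 0. -0. -1.] y [1.    0.003 0.   ] z [ 0.003 -1.     0.   ] gap0.0682 F [ 0.1 -0.1 -0.3] M [-0.   -0.02 -0.06] q [-0.28  0.17 -0.15  1.25 -0.    1.29]
   -> (0.5177, -0.002, 0.1, 6.4) offset [12.74  2.05 -5.91] yaw -6.2 rows>= 3
   -> (0.5177, -0.002, 0.006, 6.4) offset [22.14  2.05 -5.91] yaw -6.2 rows>= 5
```

{"api": "servo_tool", "payload": {
  "increments": [
    {"offset":[3,1,-3],"yaw":-6.2},
    {"offset":[6,2.05,-5.9],"yaw":-6.2},
    {"offset":[10,2.05,-5.9],"yaw":-6.2},
    {"offset":[14,2.05,-5.9],"yaw":-6.2},
    {"offset":[17,2.05,-5.9],"yaw":-6.2},
    {"offset":[19.5,2.05,-5.9],"yaw":-6.2},
    {"offset":[21.5,2.05,-5.9],"yaw":-6.2},
    {"offset":[22.1,2.05,-5.9],"yaw":-6.2}
  ]
}}

```text
clock: 10.0
tcp_pos: [0.5159, -0.002, 0.0041]
orientation: [0.526, 0.471, 0.528, -0.472]
wrist_force: [-0.0, 0.4, -0.2]
finger_gap: 0.0681
```

{"api": "servo_tool", "payload": {
  "increments": [
    {"offset":[0,0,0],"yaw":0},
    {"offset":[0,0,0],"yaw":0},
    {"offset":[0,0,0],"yaw":0},
    {"offset":[0,0,0],"yaw":0},
    {"offset":[0,0,0],"yaw":0},
    {"offset":[0,0,0],"yaw":0},
    {"offset":[0,0,0],"yaw":0},
    {"offset":[0,0,0],"yaw":0}
  ],
  "claw": 0,
  "force": 20
}}

```text
clock: 10.8
tcp_pos: [0.5189, -0.0025, 0.0076]
orientation: [0.528, 0.472, 0.526, -0.471]
wrist_force: [0.3, 0.7, 6.7]
finger_gap: 0.0316
```

```bash
python3 - <<'E'
from h import *
st()
E
```

```text
t10.80 tcp [ 0.5189 -0.0025  0.0076] x [ 0.003 -0.001 -1.   ] y [0.994 0.11  0.003] z [ 0.11  -0.994  0.001] gap0.0316 F [0.3 0.7 6.7] M [-0.02  0.08  0.06] q [-0.16  0.39 -0.45  0.74 -0.    1.3 ]
```

{"api": "servo_tool", "payload": {
  "increments": [
    {"offset":[-0.5,0,0],"yaw":0},
    {"offset":[-1,0,0],"yaw":0},
    {"offset":[-1.5,0,0],"yaw":0},
    {"offset":[-2,0,0],"yaw":0},
    {"offset":[-2.5,0,0],"yaw":0},
    {"offset":[-3,0,0],"yaw":0},
    {"offset":[-3,0,0],"yaw":0},
    {"offset":[-3,0,0],"yaw":0}
  ]
}}

```text
clock: 11.6
tcp_pos: [0.5178, -0.0023, 0.0364]
orientation: [0.527, 0.472, 0.527, -0.472]
wrist_force: [0.3, -0.0, -4.6]
finger_gap: 0.0318
```

```bash
python3 - <<'E'
from h import *
st(); snap("wrist","w5"); st(); snap("scene","s5",(200,190,360,290),4)
E
```

```text
t11.60 tcp [ 0.5178 -0.0023  0.0364] x [ 0. -0. -1.] y [0.994 0.11  0.   ] z [ 0.11  -0.994  0.   ] gap0.0318 F [ 0.3 -0.  -4.6] M [ 0.18  0.06 -0.04] q [-0.16  0.35 -0.42  0.81 -0.    1.3 ]
t11.65 tcp [ 0.5176 -0.0022  0.0362] x [-0. -0. -1.] y [ 0.994  0.11  -0.   ] z [ 0.11  -0.994  0.   ] gap0.0318 F [-0.2 -0.9 -5.1] M [0.14 0.02 0.07] q [-0.16  0.35 -0.42  0.81 -0.    1.3 ]
```

View pics/w5.png

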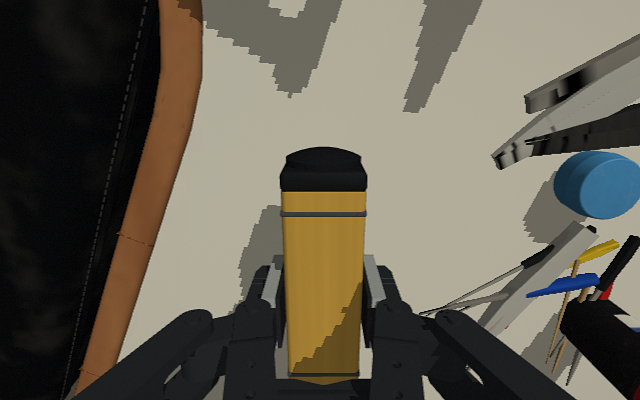

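View pics/s5.png

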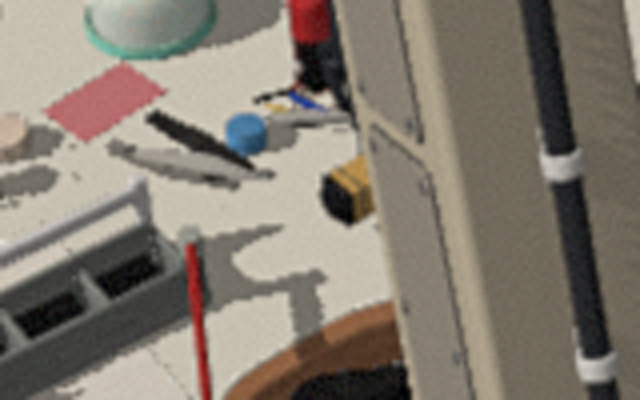

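```bash
python3 - <<'E'
from h import *
z=np.load("pics/w5.npz"); m=dict(env.camera_model("wrist")); m["world_from_camera"]=z["T"]
for v in (200,225,260,300,340,370): print(v,depth(m,(323,v),z["d"]).round(4))
M=[]
for i in range(8):
    snap("top","tmp"); s=env.get_state(); M.append(np.r_[s["wrist_force"],s["ft_torque"]])
print(np.mean(M,0).round(3),np.std(M,0).round(3))
E
```

```text
200 [[0.5121 0.041  0.0611]]
225 [[0.5132 0.0314 0.0618]]
260 [[0.5148 0.0164 0.0608]]
300 [[ 0.5168 -0.0014  0.0612]]
340 [[ 0.5191 -0.0216  0.0606]]
370 [[ 0.5209 -0.038   0.0603]]
[-0.197  0.042 -4.64   0.173  0.034 -0.007] [0.455 0.498 0.359 0.042 0.031 0.027]
```

The weight is held level. The mean moment of 0.173 N·m against 4.64 N gives a 37 mm lever towards -y, so A's heavy end is -y. I set it down and regrip 40 mm towards the light (+y) end so it hangs heavy end down.

{"api": "servo_tool", "payload": {
  "increments": [
    {"offset":[0.8,0,0],"yaw":0},
    {"offset":[1.6,0,0],"yaw":0},
    {"offset":[2.4,0,0],"yaw":0},
    {"offset":[2.9,0,0],"yaw":0},
    {"offset":[2.9,0,0],"yaw":0},
    {"offset":[2.9,0,0],"yaw":0},
    {"offset":[2.9,0,0],"yaw":0},
    {"offset":[2.9,0,0],"yaw":0}
  ]
}}

```text
clock: 12.9
tcp_pos: [0.5175, -0.0023, 0.0071]
orientation: [0.527, 0.472, 0.527, -0.472]
wrist_force: [-0.6, -0.5, -3.8]
finger_gap: 0.0314
```

{"api": "servo_tool", "payload": {
  "increments": [
    {"offset":[0,0,0],"yaw":0},
    {"offset":[0,0,0],"yaw":0},
    {"offset":[0,0,0],"yaw":0},
    {"offset":[0,0,0],"yaw":0},
    {"offset":[0,0,-1.5],"yaw":0},
    {"offset":[0,0,-3],"yaw":0},
    {"offset":[0,0,-4],"yaw":0},
    {"offset":[0,0,-4],"yaw":0}
  ],
  "claw": 0.6
}}

```text
clock: 13.7
tcp_pos: [0.5127, 0.0394, 0.0072]
orientation: [0.527, 0.471, 0.528, -0.471]
wrist_force: [0.0, 1.1, -0.4]
finger_gap: 0.0515
```

{"api": "servo_tool", "payload": {
  "increments": [
    {"offset":[0,0,0],"yaw":0},
    {"offset":[0,0,0],"yaw":0},
    {"offset":[0,0,0],"yaw":0},
    {"offset":[0,0,0],"yaw":0},
    {"offset":[0,0,0],"yaw":0},
    {"offset":[0,0,0],"yaw":0},
    {"offset":[0,0,0],"yaw":0},
    {"offset":[0,0,0],"yaw":0}
  ],
  "claw": 0,
  "force": 20
}}

```text
clock: 14.5
tcp_pos: [0.5134, 0.0376, 0.0074]
orientation: [0.527, 0.472, 0.527, -0.471]
wrist_force: [-2.0, 4.5, 2.8]
finger_gap: 0.0313
```

```bash
python3 - <<'E'
from h import *
st(); snap("wrist","w6")
E
```

```text
t14.50 tcp [0.5134 0.0376 0.0074] x [ 0.  0. -1.] y [0.994 0.11  0.   ] z [ 0.11  -0.994 -0.   ] gap0.0313 F [-2.   4.5  2.8] M [ 0.81  0.12 -0.04] q [-0.08  0.38 -0.46  0.73  0.    1.38]
```

View pics/w6.png

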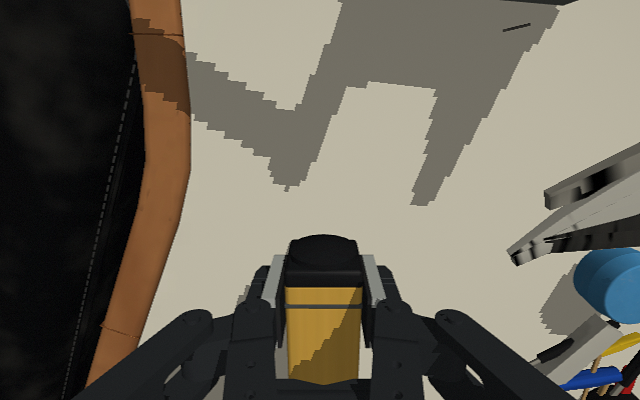

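{"api": "servo_tool", "payload": {
  "increments": [
    {"offset":[-1.4,0,0.4],"yaw":0},
    {"offset":[-2.7,0,1.1],"yaw":0},
    {"offset":[-3.9,0,1.9],"yaw":0},
    {"offset":[-5.0,0,2.9],"yaw":0},
    {"offset":[-5.9,0,3.95],"yaw":0},
    {"offset":[-6.7,0,5.2],"yaw":0},
    {"offset":[-7.2,0,6.5],"yaw":0},
    {"offset":[-7.2,0,6.5],"yaw":0}
  ]
}}

```text
clock: 15.35
tcp_pos: [0.5215, -0.0293, 0.08]
orientation: [0.527, 0.472, 0.525, -0.472]
wrist_force: [0.4, -0.2, -4.6]
finger_gap: 0.0314
```

```bash
python3 - <<'E'
from h import *
st(); snap("wrist","w7"); snap("top","t7",(230,170,390,270),4)
E
```

```text
t15.35 tcp [ 0.5215 -0.0293  0.08  ] x [ 0.002 -0.001 -1.   ] y [0.994 0.108 0.002] z [ 0.108 -0.994  0.001] gap0.0314 F [ 0.4 -0.2 -4.6] M [0.14 0.02 0.  ] q [-0.21  0.31 -0.35  0.91 -0.    1.25]
```

View pics/w7.png

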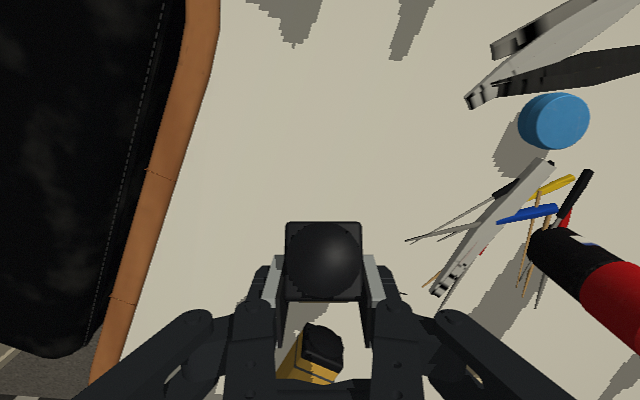

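View pics/t7.png

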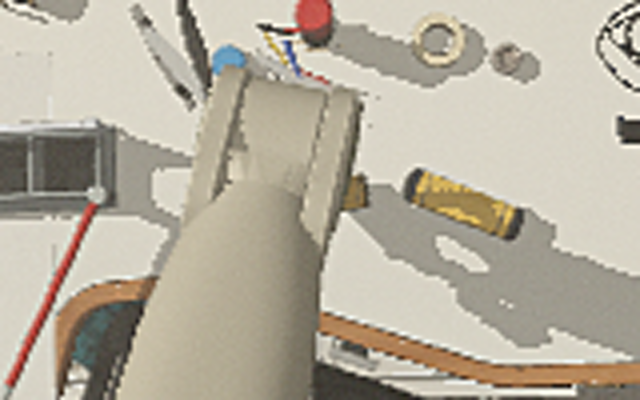

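The weight hangs clear of the bench with its heavy end toward -y/down, still about 23° off vertical. The domed heavy end self-rights because its dome radius (~38 mm) is larger than the COM height (22 mm). So I touch the foot to the bench and ease the jaws slightly open.

{"api": "servo_tool", "payload": {
  "increments": [
    {"offset":[0.2,0,0.3],"yaw":0},
    {"offset":[0.4,0,0.6],"yaw":0},
    {"offset":[0.4,0,1.0],"yaw":0},
    {"offset":[0.4,0,1.5],"yaw":0},
    {"offset":[0.4,0,2.0],"yaw":0},
    {"offset":[0.4,0,2.5],"yaw":0},
    {"offset":[0.4,0,2.5],"yaw":0},
    {"offset":[0.4,0,2.5],"yaw":0}
  ]
}}

```text
clock: 16.25
tcp_pos: [0.5238, -0.051, 0.0785]
orientation: [0.528, 0.472, 0.527, -0.47]
wrist_force: [-6.7, 5.2, 23.5]
finger_gap: 0.0314
```

```bash
python3 - <<'E'
from h import *
st(); snap("wrist","w8")
E
```

```text
t16.25 tcp [ 0.5238 -0.051   0.0785] x [ 0.003  0.001 -1.   ] y [0.994 0.112 0.003] z [ 0.112 -0.994 -0.   ] gap0.0314 F [-6.7  5.2 23.5] M [ 1.15  1.86 -0.12] q [-0.25  0.32 -0.34  0.91  0.    1.21]
```

View pics/w8.png

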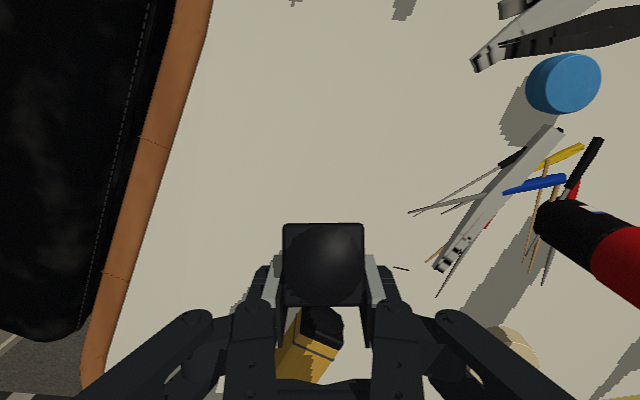

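{"api": "servo_tool", "payload": {
  "increments": [
    {"offset":[-0.3,0,0],"yaw":0},
    {"offset":[-0.6,0,0],"yaw":0},
    {"offset":[-1,0,0],"yaw":0},
    {"offset":[-1.5,0,0],"yaw":0},
    {"offset":[-2,0,0],"yaw":0},
    {"offset":[-2,0,0],"yaw":0},
    {"offset":[-2,0,0],"yaw":0},
    {"offset":[-2,0,0],"yaw":0}
  ]
}}

```text
clock: 17.1
tcp_pos: [0.523, -0.052, 0.0951]
orientation: [0.527, 0.472, 0.527, -0.472]
wrist_force: [0.1, -0.1, -5.4]
finger_gap: 0.0318
```

```bash
python3 - <<'E'
from h import *
st(); snap("wrist","w9"); M=[]
z=np.load("pics/w9.npz"); m=dict(env.camera_model("wrist")); m["world_from_camera"]=z["T"]
for v in range(225,310,12): print(v,depth(m,(323,v),z["d"]).round(4))
for i in range(6):
    snap("top","tmp"); s=env.get_state(); M.append(np.r_[s["wrist_force"],s["ft_torque"]])
print(np.mean(M,0).round(3))
E
```

```text
t17.10 tcp [ 0.523  -0.052   0.0951] x [-0. -0. -1.] y [ 0.994  0.11  -0.   ] z [ 0.11  -0.994 -0.   ] gap0.0318 F [ 0.1 -0.1 -5.4] M [ 0.1  -0.02  0.04] q [-0.25  0.3  -0.32  0.95 -0.    1.21]
225 [[ 0.5185 -0.0187  0.1193]]
237 [[ 0.5188 -0.0219  0.1232]]
249 [[ 0.5193 -0.0257  0.1253]]
261 [[ 0.5197 -0.0292  0.1278]]
273 [[ 0.5201 -0.0329  0.1299]]
285 [[ 0.5206 -0.0375  0.1305]]
297 [[ 0.5211 -0.0425  0.1305]]
309 [[ 0.5297 -0.1211  0.0287]]
[ 1.280e-01 -3.550e-01 -4.788e+00  8.500e-02 -4.000e-03  4.000e-03]
```

View pics/w9.png

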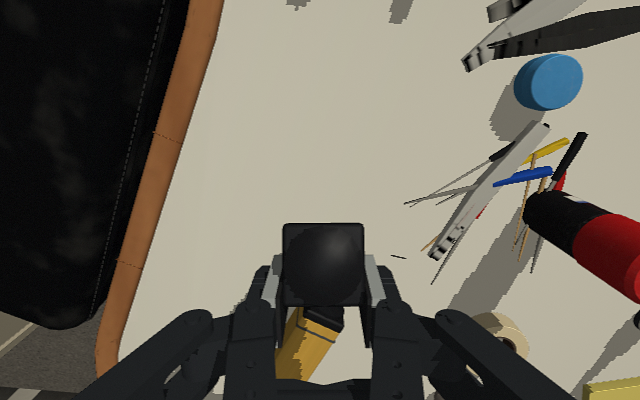

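The weight is still tilted 13°. I lower it to the bench and loosen the jaws so it rights itself, then regrip.

{"api": "servo_tool", "payload": {
  "increments": [
    {"offset":[0.5,0,0],"yaw":0},
    {"offset":[1.0,0,0],"yaw":0},
    {"offset":[1.3,0,0],"yaw":0},
    {"offset":[1.3,0,0],"yaw":0},
    {"offset":[1.3,0,0],"yaw":0},
    {"offset":[1.3,0,0],"yaw":0},
    {"offset":[1.3,0,0],"yaw":0},
    {"offset":[1.3,0,0],"yaw":0}
  ]
}}

```text
clock: 18.25
tcp_pos: [0.5233, -0.052, 0.0825]
orientation: [0.527, 0.472, 0.527, -0.472]
wrist_force: [0.8, -0.6, -4.8]
finger_gap: 0.0318
```

{"api": "servo_tool", "payload": {
  "increments": [
    {"offset":[0,0,0],"yaw":0},
    {"offset":[0,0,0],"yaw":0},
    {"offset":[0,0,0],"yaw":0},
    {"offset":[0,0,0],"yaw":0},
    {"offset":[0,0,0],"yaw":0},
    {"offset":[0,0,0],"yaw":0},
    {"offset":[0,0,0],"yaw":0},
    {"offset":[0,0,0],"yaw":0}
  ],
  "claw": 0.44
}}

```text
clock: 19.05
tcp_pos: [0.5232, -0.052, 0.0823]
orientation: [0.527, 0.472, 0.527, -0.472]
wrist_force: [-0.4, -0.2, -0.2]
finger_gap: 0.0374
```

{"api": "servo_tool", "payload": {
  "increments": [
    {"offset":[0,0,0],"yaw":0},
    {"offset":[0,0,0],"yaw":0},
    {"offset":[0,0,0],"yaw":0},
    {"offset":[0,0,0],"yaw":0},
    {"offset":[0,0,0],"yaw":0},
    {"offset":[0,0,0],"yaw":0},
    {"offset":[0,0,0],"yaw":0},
    {"offset":[0,0,0],"yaw":0}
  ]
}}

```text
clock: 19.85
tcp_pos: [0.5232, -0.052, 0.0823]
orientation: [0.527, 0.472, 0.527, -0.472]
wrist_force: [-0.0, 0.7, 0.2]
finger_gap: 0.0377
```

```bash
python3 - <<'E'
from h import *
st(); snap("wrist","w10")
z=np.load("pics/w10.npz"); m=dict(env.camera_model("wrist")); m["world_from_camera"]=z["T"]
for v in range(225,330,12): print(v,depth(m,(323,v),z["d"]).round(4))
E
```

```text
t19.85 tcp [ 0.5232 -0.052   0.0823] x [-0. -0. -1.] y [ 0.994  0.11  -0.   ] z [ 0.11  -0.994  0.   ] gap0.0377 F [-0.   0.7  0.2] M [0.01 0.05 0.03] q [-0.25  0.31 -0.34  0.92 -0.    1.21]
225 [[ 5.233e-01 -6.220e-02  4.000e-04]]
237 [[ 0.5232 -0.0612  0.0231]]
249 [[ 0.5233 -0.0611  0.0406]]
261 [[ 0.5232 -0.0603  0.0572]]
273 [[ 0.5232 -0.0598  0.0708]]
285 [[ 0.5231 -0.0588  0.0837]]
297 [[ 0.5231 -0.0589  0.0933]]
309 [[0.5134 0.0299 0.2253]]
321 [[ 0.523  -0.0581  0.1111]]
```

View pics/w10.png

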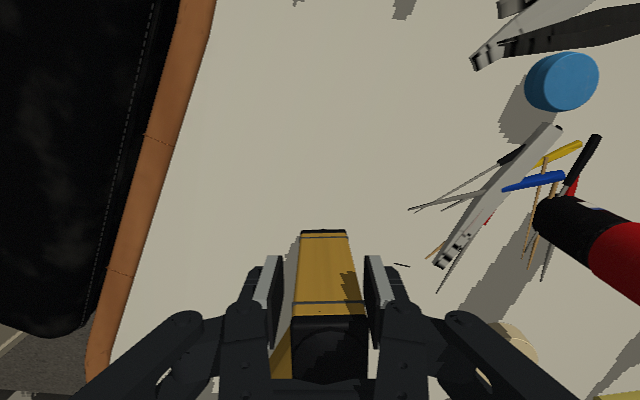

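A now stands upright on its heavy end, its front face vertical at y≈-0.060 and self-righted. I advance 2.4 cm and regrip it upright.

{"api": "servo_tool", "payload": {
  "increments": [
    {"offset":[0,0,0],"yaw":0},
    {"offset":[0,0,0],"yaw":0},
    {"offset":[0,0.1,0.6],"yaw":0},
    {"offset":[0,0.1,1.2],"yaw":0},
    {"offset":[0,0.1,1.8],"yaw":0},
    {"offset":[0,0.1,2.4],"yaw":0},
    {"offset":[0,0.1,2.4],"yaw":0},
    {"offset":[0,0.1,2.4],"yaw":0}
  ],
  "claw": 0.52
}}

```text
clock: 20.7
tcp_pos: [0.5268, -0.076, 0.0822]
orientation: [0.527, 0.472, 0.527, -0.472]
wrist_force: [1.2, -0.4, -0.5]
finger_gap: 0.0444
```

{"api": "servo_tool", "payload": {
  "increments": [
    {"offset":[0,0,0],"yaw":0},
    {"offset":[0,0,0],"yaw":0},
    {"offset":[0,0,0],"yaw":0},
    {"offset":[0,0,0],"yaw":0},
    {"offset":[0,0,0],"yaw":0},
    {"offset":[0,0,0],"yaw":0},
    {"offset":[0,0,0],"yaw":0},
    {"offset":[0,0,0],"yaw":0}
  ],
  "claw": 0,
  "force": 40
}}

```text
clock: 21.5
tcp_pos: [0.5267, -0.0757, 0.0824]
orientation: [0.527, 0.472, 0.527, -0.472]
wrist_force: [-1.3, -0.6, 4.0]
finger_gap: 0.0313
```

```bash
python3 - <<'E'
from h import *
st(); snap("wrist","w11")
z=np.load("pics/w11.npz"); m=dict(env.camera_model("wrist")); m["world_from_camera"]=z["T"]
for v in range(195,320,12): print(v,depth(m,(323,v),z["d"]).round(4))
E
```

```text
t21.50 tcp [ 0.5267 -0.0757  0.0824] x [-0. -0. -1.] y [ 0.994  0.11  -0.   ] z [ 0.11  -0.994  0.   ] gap0.0313 F [-1.3 -0.6  4. ] M [-0.1   0.58  0.02] q [-0.29  0.32 -0.32  0.93 -0.    1.17]
195 [[ 5.243e-01 -6.360e-02  4.000e-04]]
207 [[ 0.5241 -0.0611  0.0326]]
219 [[ 0.5241 -0.0606  0.0537]]
231 [[ 0.524  -0.0599  0.0717]]
243 [[ 0.524  -0.0591  0.0868]]
255 [[ 0.5239 -0.0588  0.0991]]
267 [[ 0.5238 -0.0575  0.1112]]
279 [[ 0.5241 -0.0601  0.1155]]
291 [[ 0.5246 -0.0641  0.1171]]
303 [[ 0.5249 -0.0674  0.1197]]
315 [[ 0.5255 -0.0725  0.1199]]
```

View pics/w11.png

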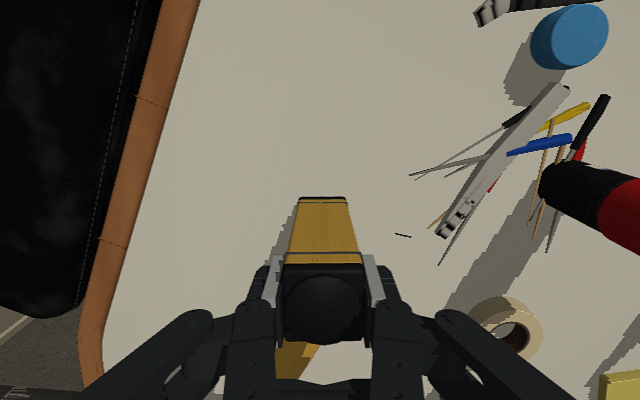

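A is gripped upright. Before carrying I refine the bay centres from the divider tops and back wall.

```bash
python3 - <<'E'
from h import *
m=dict(env.camera_model("wrist"))
u=np.array([-.039,.999]);v=np.array([.999,.039]);H=np.array([.5227,.1658])
def show(T,d,pts):
    m["world_from_camera"]=T
    for n,p in pts:
        for h in (.026,.038):
            q=plane(m,p,h)[0]; print(n,h,q.round(4),"row",((q[:2]-H)@u).round(4),"back",((q[:2]-H)@v).round(4))
        q=depth(m,p,d)[0]; print("  depth",q.round(4),((q[:2]-H)@u).round(4),((q[:2]-H)@v).round(4))
z=np.load("pics/w2.npz"); print("w2"); show(z["T"],z["d"],[("div1",(365,63.2)),("div2",(365,119.2)),("floorback",(384,95)),("floorback3",(381,140))])
z=np.load("pics/w3.npz"); f=lambda a,b:(310+a/3,85+b/2.4)
print("w3"); show(z["T"],z["d"],[("div1top",f(170,256)),("div1bot",f(170,282)),("div2top",f(165,377)),("div2bot",f(165,407)),("endtop",f(165,487)),("backfloor1",f(232,200)),("backfloor2",f(225,330))])
E
python3 - <<'E'
import cv2
b=cv2.imread("pics/w3.png"); cv2.imwrite("pics/w3d.png",cv2.resize(b[135:335,320:420],None,fx=6,fy=3,interpolation=cv2.INTER_NEAREST))
E
```

```text
w2
div1 0.026 [0.5514 0.2998 0.026 ] row 0.1328 back 0.0339
div1 0.038 [0.55   0.2991 0.038 ] row 0.1321 back 0.0325
  depth [0.55   0.2991 0.0378] 0.1321 0.0325
div2 0.026 [0.5539 0.2334 0.026 ] row 0.0663 back 0.0338
div2 0.038 [0.5525 0.2344 0.038 ] row 0.0674 back 0.0324
  depth [0.5524 0.2345 0.0386] 0.0674 0.0324
floorback 0.026 [0.5765 0.2629 0.026 ] row 0.0949 back 0.0576
floorback 0.038 [0.5745 0.2631 0.038 ] row 0.0952 back 0.0556
  depth [0.5777 0.2628 0.0191] 0.0947 0.0587
floorback3 0.026 [0.5757 0.207  0.026 ] row 0.0391 back 0.0546
floorback3 0.038 [0.5737 0.2087 0.038 ] row 0.0409 back 0.0527
  depth [0.5779 0.2051 0.0129] 0.0371 0.0567
w3
div1top 0.026 [0.5516 0.3067 0.026 ] row 0.1396 back 0.0344
div1top 0.038 [0.55   0.3103 0.038 ] row 0.1433 back 0.0329
  depth [0.5534 0.3024 0.012 ] 0.1353 0.036
div1bot 0.026 [0.552  0.2937 0.026 ] row 0.1267 back 0.0343
div1bot 0.038 [0.5504 0.2978 0.038 ] row 0.1308 back 0.0328
  depth [0.5504 0.2979 0.0385] 0.1309 0.0328
div2top 0.026 [0.5517 0.2441 0.026 ] row 0.0771 back 0.0321
div2top 0.038 [0.5502 0.2498 0.038 ] row 0.0828 back 0.0307
  depth [0.5536 0.2375 0.0119] 0.0704 0.0337
div2bot 0.026 [0.5523 0.2276 0.026 ] row 0.0606 back 0.032
div2bot 0.038 [0.5507 0.2338 0.038 ] row 0.0668 back 0.0306
  depth [0.5507 0.2336 0.0377] 0.0667 0.0306
endtop 0.026 [0.5538 0.1813 0.026 ] row 0.0143 back 0.0317
endtop 0.038 [0.5521 0.189  0.038 ] row 0.0221 back 0.0303
  depth [0.5557 0.1724 0.012 ] 0.0053 0.0333
backfloor1 0.026 [0.5735 0.3334 0.026 ] row 0.1655 back 0.0573
backfloor1 0.038 [0.5712 0.3362 0.038 ] row 0.1683 back 0.0551
  depth [0.5763 0.3301 0.0116] 0.1621 0.0599
backfloor2 0.026 [0.5742 0.269  0.026 ] row 0.1011 back 0.0555
backfloor2 0.038 [0.5719 0.2739 0.038 ] row 0.106 back 0.0534
  depth [0.5768 0.2637 0.013 ] 0.0957 0.0578
```

{"api": "servo_tool", "payload": {
  "increments": [
    {"offset":[-1,0,0],"yaw":0},
    {"offset":[-3,0,0],"yaw":0},
    {"offset":[-5,0,0],"yaw":0},
    {"offset":[-7.5,0,0],"yaw":0},
    {"offset":[-10,0,0],"yaw":0},
    {"offset":[-11,0,0],"yaw":0},
    {"offset":[-11,0,0],"yaw":0},
    {"offset":[-11,0,0],"yaw":0}
  ],
  "force": 60
}}

```text
clock: 22.35
tcp_pos: [0.5263, -0.0755, 0.1912]
orientation: [0.526, 0.471, 0.527, -0.472]
wrist_force: [-1.0, 0.0, -5.8]
finger_gap: 0.0311
```

```bash
python3 - <<'E'
from h import *
goto((.5486,.331,.193,2.2))
E
```

```text
t22.35 tcp [ 0.5263 -0.0755  0.1912] x [-0.001  0.    -1.   ] y [ 0.994  0.11  -0.001] z [ 0.11  -0.994 -0.001] gap0.0311 F [-1.   0.  -5.8] M [0.04 0.03 0.07] q [-0.29  0.25 -0.14  1.18  0.    1.17]
   -> (0.5486, 0.331, 0.193, 2.2) offset [ -0.17   6.69 -40.16] yaw 4.1 rows>= 9
```

{"api": "servo_tool", "payload": {
  "increments": [
    {"offset":[-0.5,0.5,-3],"yaw":1},
    {"offset":[-0.5,1.1,-7],"yaw":2},
    {"offset":[-0.5,1.8,-11],"yaw":3},
    {"offset":[-0.5,2.5,-15],"yaw":4.1},
    {"offset":[-0.5,3.2,-19],"yaw":4.1},
    {"offset":[-0.5,3.8,-23],"yaw":4.1},
    {"offset":[-0.5,4.5,-27],"yaw":4.1},
    {"offset":[-0.5,5.0,-30],"yaw":4.1}
  ]
}}

```text
clock: 23.15
tcp_pos: [0.5422, 0.2302, 0.195]
orientation: [0.509, 0.489, 0.511, -0.491]
wrist_force: [0.3, -0.0, -5.0]
finger_gap: 0.0313
```

```bash
python3 - <<'E'
from h import *
goto((.5486,.331,.193,2.2))
E
```

```text
t23.15 tcp [0.5422 0.2302 0.195 ] x [-0.003 -0.    -1.   ] y [ 0.999  0.04  -0.003] z [ 0.04  -0.999  0.   ] gap0.0313 F [ 0.3 -0.  -5. ] M [-0.   -0.05 -0.02] q [0.27 0.36 0.02 1.24 0.   1.8 ]
   -> (0.5486, 0.331, 0.193, 2.2) offset [  0.19   1.04 -10.04] yaw 0.1 rows>= 3
```

{"api": "servo_tool", "payload": {
  "increments": [
    {"offset":[0,0.4,-3],"yaw":0},
    {"offset":[0,0.8,-6.5],"yaw":0},
    {"offset":[0,1.0,-9],"yaw":0},
    {"offset":[0,1.0,-10],"yaw":0},
    {"offset":[0,1.0,-10],"yaw":0},
    {"offset":[0,1.0,-10],"yaw":0},
    {"offset":[0,1.0,-10],"yaw":0},
    {"offset":[0,1.0,-10],"yaw":0}
  ]
}}

```text
clock: 23.95
tcp_pos: [0.5497, 0.327, 0.1973]
orientation: [0.509, 0.49, 0.509, -0.491]
wrist_force: [-0.6, 0.3, -4.9]
finger_gap: 0.0313
```

```bash
python3 - <<'E'
from h import *
goto((.5486,.331,.193,2.2)); snap("wrist","w12")
z=np.load("pics/w12.npz"); m=dict(env.camera_model("wrist")); m["world_from_camera"]=z["T"]
for v in range(195,320,12): print(v,depth(m,(323,v),z["d"]).round(4))
E
```

```text
t23.95 tcp [0.5497 0.327  0.1973] x [-0. -0. -1.] y [ 0.999  0.037 -0.   ] z [ 0.037 -0.999  0.   ] gap0.0313 F [-0.6  0.3 -4.9] M [0.02 0.01 0.02] q [ 0.41  0.45  0.17  1.29 -0.    1.94]
   -> (0.5486, 0.331, 0.193, 2.2) offset [ 0.43 -0.1  -0.4 ] yaw -0.1 rows>= 1
195 [[0.5492 0.3068 0.0117]]
207 [[0.5482 0.341  0.1457]]
219 [[0.5482 0.3418 0.1676]]
231 [[0.5482 0.3429 0.1866]]
243 [[0.5482 0.3433 0.2011]]
255 [[0.5482 0.344  0.214 ]]
267 [[0.5482 0.3438 0.2236]]
279 [[0.5482 0.3436 0.232 ]]
291 [[0.5484 0.3397 0.2336]]
303 [[0.5486 0.335  0.2341]]
315 [[0.5487 0.3306 0.2352]]
```

View pics/w12.png

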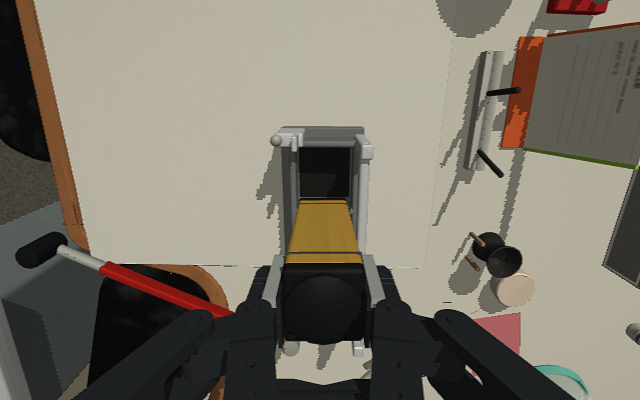

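```bash
python3 - <<'E'
from h import *
z=np.load("pics/w12.npz"); m=dict(env.camera_model("wrist")); m["world_from_camera"]=z["T"]
u=np.array([-.039,.999]);v=np.array([.999,.039]);H=np.array([.5227,.1658]);C=H+u*.164+v*.0323; print(C)
for p in [(323,a) for a in range(136,198,4)]+[(a,175) for a in range(286,366,4)]:
    q=depth(m,p,z["d"])[0]; print(p,q.round(4),((q[:2]-C)@u*1000).round(1),((q[:2]-C)@v*1000).round(1))
E
```

```text
[0.5485717 0.3308957]
(323, 136) [0.547  0.366  0.0132] 35.1 -0.2
(323, 140) [0.5471 0.3653 0.0346] 34.4 -0.2
(323, 144) [0.5472 0.3621 0.0373] 31.3 -0.2
(323, 148) [0.5474 0.3546 0.0133] 23.7 -0.2
(323, 152) [0.5476 0.3504 0.0119] 19.6 -0.2
(323, 156) [0.5477 0.3466 0.012 ] 15.7 -0.2
(323, 160) [0.5479 0.3428 0.0127] 11.9 -0.2
(323, 164) [0.548  0.3386 0.0119] 7.8 -0.2
(323, 168) [0.5482 0.3347 0.0124] 3.9 -0.2
(323, 172) [0.5483 0.3308 0.0129] -0.0 -0.2
(323, 176) [0.5485 0.3266 0.0122] -4.3 -0.3
(323, 180) [0.5486 0.3226 0.0125] -8.3 -0.3
(323, 184) [0.5488 0.3187 0.0131] -12.2 -0.3
(323, 188) [0.549  0.3144 0.0125] -16.5 -0.3
(323, 192) [0.5491 0.3099 0.0115] -21.0 -0.3
(323, 196) [0.5493 0.306  0.0127] -24.9 -0.3
(286, 175) [0.5119 0.3264 0.0127] -3.1 -36.8
(290, 175) [0.5181 0.3326 0.0368] 2.9 -30.4
(294, 175) [0.5219 0.3333 0.039 ] 3.5 -26.6
(298, 175) [0.5238 0.327  0.0135] -2.9 -24.9
(302, 175) [0.5276 0.3266 0.0114] -3.4 -21.1
(306, 175) [0.5316 0.327  0.0122] -3.2 -17.1
(310, 175) [0.5356 0.3275 0.0138] -2.8 -13.0
(314, 175) [0.5396 0.3274 0.0126] -3.1 -9.1
(318, 175) [0.5435 0.3278 0.0134] -2.9 -5.2
(322, 175) [0.5475 0.3278 0.0131] -3.0 -1.2
(326, 175) [0.5514 0.328  0.0132] -3.0 2.7
(330, 175) [0.5553 0.3281 0.0131] -3.0 6.7
(334, 175) [0.5593 0.3282 0.0127] -3.1 10.6
(338, 175) [0.5632 0.3284 0.0129] -3.1 14.6
(342, 175) [0.5673 0.3283 0.0118] -3.4 18.6
(346, 175) [0.5712 0.3284 0.0116] -3.4 22.5
(350, 175) [0.5751 0.3287 0.0122] -3.3 26.5
(354, 175) [0.5766 0.3348 0.0366] 2.8 28.2
(358, 175) [0.5773 0.3416 0.0635] 9.5 29.1
(362, 175) [0.5793 0.3441 0.0736] 12.0 31.2
```

The bay-1 centre is confirmed at (0.5486,0.331) by the floor edges (±26 mm). Lowering now.

{"api": "servo_tool", "payload": {
  "increments": [
    {"offset":[1,-0.1,-0.4],"yaw":0},
    {"offset":[3,-0.1,-0.4],"yaw":0},
    {"offset":[5,-0.1,-0.4],"yaw":0},
    {"offset":[7,-0.1,-0.4],"yaw":0},
    {"offset":[8.5,-0.1,-0.4],"yaw":0},
    {"offset":[9.5,-0.1,-0.4],"yaw":0},
    {"offset":[10,-0.1,-0.4],"yaw":0},
    {"offset":[10,-0.1,-0.4],"yaw":0}
  ]
}}

```text
clock: 24.8
tcp_pos: [0.548, 0.3321, 0.0966]
orientation: [0.509, 0.49, 0.51, -0.491]
wrist_force: [-0.8, 0.1, -4.6]
finger_gap: 0.0313
```

{"api": "servo_tool", "payload": {
  "increments": [
    {"offset":[0,0,0],"yaw":0},
    {"offset":[0,0,0],"yaw":0},
    {"offset":[0,0,0],"yaw":0},
    {"offset":[0,0,0],"yaw":0},
    {"offset":[0,0,0],"yaw":0},
    {"offset":[0,0,0],"yaw":0},
    {"offset":[0,0,0],"yaw":0},
    {"offset":[0,0,0],"yaw":0}
  ]
}}

```text
clock: 25.6
tcp_pos: [0.5484, 0.3322, 0.0972]
orientation: [0.51, 0.49, 0.51, -0.49]
wrist_force: [-0.4, -0.3, -4.5]
finger_gap: 0.0312
```

```bash
python3 - <<'E'
from h import *
goto((.5486,.331,.0944,2.2))
E
```

```text
t25.60 tcp [0.5484 0.3322 0.0972] x [-0. -0. -1.] y [ 0.999  0.039 -0.   ] z [ 0.039 -0.999  0.   ] gap0.0312 F [-0.4 -0.3 -4.5] M [ 0.    0.02 -0.05] q [ 0.42  0.5   0.    1.07 -0.    1.95]
   -> (0.5486, 0.331, 0.0944, 2.2) offset [0.28 0.02 0.12] yaw 0.0 rows>= 1
```

{"api": "servo_tool", "payload": {
  "increments": [
    {"offset":[0.1,0,0],"yaw":0},
    {"offset":[0.2,0,0],"yaw":0},
    {"offset":[0.25,0,0],"yaw":0},
    {"offset":[0.25,0,0],"yaw":0},
    {"offset":[0.25,0,0],"yaw":0},
    {"offset":[0.25,0,0],"yaw":0},
    {"offset":[0.25,0,0],"yaw":0},
    {"offset":[0.25,0,0],"yaw":0}
  ]
}}

```text
clock: 26.4
tcp_pos: [0.5484, 0.3322, 0.0947]
orientation: [0.51, 0.49, 0.51, -0.49]
wrist_force: [0.9, -0.0, -4.4]
finger_gap: 0.0314
```

{"api": "servo_tool", "payload": {
  "increments": [
    {"offset":[0,0,0],"yaw":0},
    {"offset":[0,0,0],"yaw":0},
    {"offset":[0,0,0],"yaw":0},
    {"offset":[0,0,0],"yaw":0},
    {"offset":[0,0,0],"yaw":0},
    {"offset":[0,0,0],"yaw":0},
    {"offset":[0,0,0],"yaw":0},
    {"offset":[0,0,0],"yaw":0}
  ],
  "claw": 0.5
}}

```text
clock: 27.2
tcp_pos: [0.5484, 0.3322, 0.0947]
orientation: [0.51, 0.49, 0.51, -0.49]
wrist_force: [-0.1, -0.3, -0.2]
finger_gap: 0.0426
```

```bash
python3 - <<'E'
from h import *
st();  snap("wrist","w13")
z=np.load("pics/w13.npz"); m=dict(env.camera_model("wrist")); m["world_from_camera"]=z["T"]
for v in range(195,330,12): print(v,depth(m,(323,v),z["d"]).round(4))
E
```

```text
t27.20 tcp [0.5484 0.3322 0.0947] x [ 0. -0. -1.] y [0.999 0.039 0.   ] z [ 0.039 -0.999  0.   ] gap0.0426 F [-0.1 -0.3 -0.2] M [-0.02  0.01  0.01] q [ 0.42  0.51 -0.    1.06 -0.    1.95]
195 [[0.5468 0.3446 0.0136]]
207 [[0.5469 0.3456 0.0414]]
219 [[0.5468 0.347  0.065 ]]
231 [[0.5468 0.3479 0.0835]]
243 [[0.5468 0.3488 0.0991]]
255 [[0.5468 0.3492 0.1113]]
267 [[0.5468 0.3499 0.1225]]
279 [[0.5469 0.3479 0.1279]]
291 [[0.5471 0.3439 0.1295]]
303 [[0.5472 0.3408 0.1325]]
315 [[0.5474 0.3351 0.1318]]
327 [[0.5476 0.3297 0.1317]]
```

View pics/w13.png

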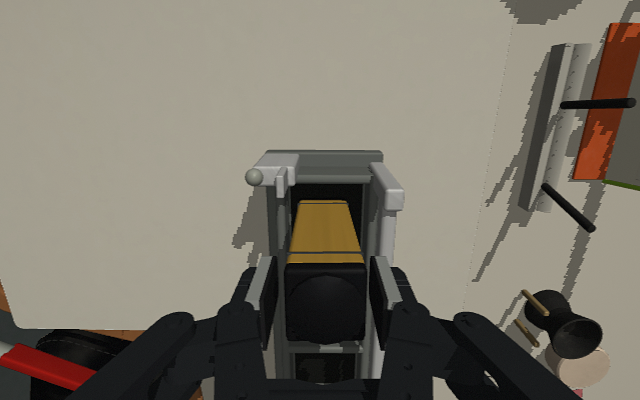

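A stands in bay 1 with its top at z=0.132. Retract and go to B.

{"api": "servo_tool", "payload": {
  "increments": [
    {"offset":[-1,0,0],"yaw":0},
    {"offset":[-3,0,0],"yaw":0},
    {"offset":[-6,0,0],"yaw":0},
    {"offset":[-9,0,0],"yaw":0},
    {"offset":[-12,0,1],"yaw":0},
    {"offset":[-13,0,4],"yaw":0},
    {"offset":[-13,0,8],"yaw":0},
    {"offset":[-13,0,12],"yaw":0}
  ]
}}

```text
clock: 28.05
tcp_pos: [0.5534, 0.2117, 0.2264]
orientation: [0.511, 0.491, 0.509, -0.489]
wrist_force: [1.5, 0.6, 0.1]
finger_gap: 0.0426
```

```bash
python3 - <<'E'
from h import *
goto((.49,-.23,.225,-22))
E
```

```text
t28.05 tcp [0.5534 0.2117 0.2264] x [ 0.003  0.    -1.   ] y [0.999 0.04  0.003] z [ 0.04  -0.999 -0.   ] gap0.0426 F [1.5 0.6 0.1] M [ 0.04 -0.06  0.01] q [ 0.23  0.35  0.08  1.3  -0.    1.76]
   -> (0.49, -0.23, 0.225, -22) offset [ 0.11 -8.12 43.88] yaw 24.3 rows>= 9
```

{"api": "servo_tool", "payload": {
  "increments": [
    {"offset":[0,-0.9,5],"yaw":3},
    {"offset":[0,-1.8,10],"yaw":6},
    {"offset":[0,-2.7,15],"yaw":9},
    {"offset":[0,-3.6,20],"yaw":12},
    {"offset":[0,-4.5,25],"yaw":15},
    {"offset":[0,-5.4,30],"yaw":18},
    {"offset":[0,-6.3,35],"yaw":21},
    {"offset":[0,-7.2,39],"yaw":24.3}
  ],
  "claw": 0.8
}}

```text
clock: 28.85
tcp_pos: [0.4959, -0.1825, 0.2259]
orientation: [0.395, 0.587, 0.394, -0.587]
wrist_force: [0.8, 0.3, -0.7]
finger_gap: 0.0682
```

{"api": "servo_tool", "payload": {
  "increments": [
    {"offset":[0,1,4],"yaw":0},
    {"offset":[0,1,4],"yaw":0},
    {"offset":[0,1,4],"yaw":0},
    {"offset":[0,1,4],"yaw":0},
    {"offset":[0,1,4],"yaw":0},
    {"offset":[0,1,4],"yaw":0},
    {"offset":[0,1,4],"yaw":0},
    {"offset":[0,1,4],"yaw":0}
  ]
}}

```text
clock: 29.65
tcp_pos: [0.4907, -0.2204, 0.2249]
orientation: [-0.395, -0.586, -0.395, 0.586]
wrist_force: [0.5, -0.5, 0.1]
finger_gap: 0.0683
```

```bash
python3 - <<'E'
from h import *
st();  snap("wrist","w14"); weights("w14",minn=80)
snap("top","t14",(170,160,370,260),4)
E
```

```text
t29.65 tcp [ 0.4907 -0.2204  0.2249] x [ 0. -0. -1.] y [ 0.927 -0.375  0.   ] z [-0.375 -0.927  0.   ] gap0.0683 F [ 0.5 -0.5  0.1] M [-0.03 -0.02 -0.02] q [-0.57  0.24 -0.06  1.26 -0.    1.38]
px [327.  76.] n 301 ctr mm [ 527.7 -136.2] size [ 7.8 30.5] len dir 158.0 z 0.0322
px [327. 122.] n 2481 ctr mm [ 511.7 -175.6] size [73.8 30.4] len dir 68.3 z 0.0322
px [327. 167.] n 244 ctr mm [ 495.5 -215.9] size [ 7.2 30.3] len dir 158.0 z 0.0321
```

View pics/w14.png

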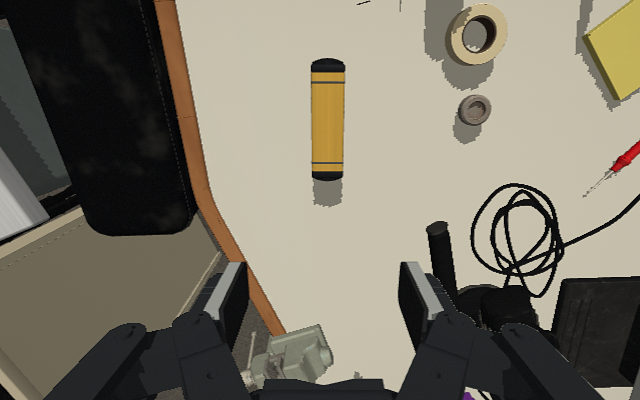

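View pics/t14.png

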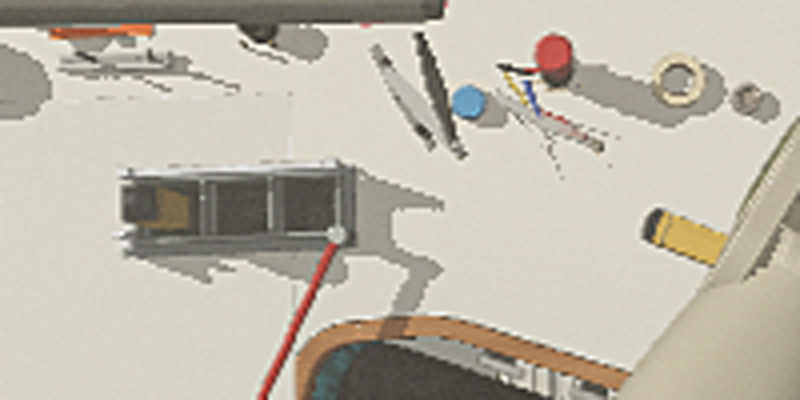

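B is seen at (327,122), centre (0.5117,-0.1757), length direction 68°. A stands in bay 1, in perspective at (160,205) in the crop. I grip B at the middle to balance it.

```bash
python3 - <<'E'
from h import *
goto((.5117,-.1757,.008,-21.9))
E
```

```text
t29.75 tcp [ 0.4906 -0.2207  0.2248] x [ 0. -0. -1.] y [ 0.927 -0.375  0.   ] z [-0.375 -0.927  0.   ] gap0.0686 F [-0.7  0.  -0.1] M [ 0.04  0.01 -0.03] q [-0.57  0.24 -0.06  1.26 -0.    1.38]
   -> (0.5117, -0.1757, 0.008, -21.9) offset [21.68  0.27 -4.96] yaw -0.1 rows>= 5
```

{"api": "servo_tool", "payload": {
  "increments": [
    {"offset":[3,0.3,-3],"yaw":0},
    {"offset":[6,0.3,-5],"yaw":0},
    {"offset":[10,0.3,-5],"yaw":0},
    {"offset":[14,0.3,-5],"yaw":0},
    {"offset":[17,0.3,-5],"yaw":0},
    {"offset":[19.5,0.3,-5],"yaw":0},
    {"offset":[21.2,0.3,-5],"yaw":0},
    {"offset":[21.7,0.3,-5],"yaw":0}
  ]
}}

```text
clock: 30.55
tcp_pos: [0.5106, -0.175, 0.0057]
orientation: [-0.394, -0.586, -0.396, 0.587]
wrist_force: [-0.8, -1.0, -0.3]
finger_gap: 0.0684
```

{"api": "servo_tool", "payload": {
  "increments": [
    {"offset":[0,0,0],"yaw":0},
    {"offset":[0,0,0],"yaw":0},
    {"offset":[0,0,0],"yaw":0},
    {"offset":[0,0,0],"yaw":0},
    {"offset":[0,0,0],"yaw":0},
    {"offset":[0,0,0],"yaw":0},
    {"offset":[0,0,0],"yaw":0},
    {"offset":[0,0,0],"yaw":0}
  ],
  "claw": 0,
  "force": 20
}}

```text
clock: 31.35
tcp_pos: [0.5131, -0.1763, 0.0091]
orientation: [0.396, 0.587, 0.394, -0.586]
wrist_force: [-0.1, 0.2, 5.9]
finger_gap: 0.0316
```

{"api": "servo_tool", "payload": {
  "increments": [
    {"offset":[-0.5,0,0],"yaw":0},
    {"offset":[-1,0,0],"yaw":0},
    {"offset":[-1.5,0,0],"yaw":0},
    {"offset":[-2,0,0],"yaw":0},
    {"offset":[-2.5,0,0],"yaw":0},
    {"offset":[-3,0,0],"yaw":0},
    {"offset":[-3,0,0],"yaw":0},
    {"offset":[-3,0,0],"yaw":0}
  ]
}}

```text
clock: 32.15
tcp_pos: [0.5122, -0.1758, 0.0379]
orientation: [0.395, 0.587, 0.395, -0.586]
wrist_force: [0.5, 0.5, -3.6]
finger_gap: 0.0314
```

```bash
python3 - <<'E'
from h import *
s,r=st(); snap("wrist","w15"); M=[]
z=np.load("pics/w15.npz"); m=dict(env.camera_model("wrist")); m["world_from_camera"]=z["T"]
for v in range(160,370,30): print(v,depth(m,(323,v),z["d"]).round(4))
for i in range(8):
    snap("top","tmp"); s=env.get_state(); M.append(np.r_[s["wrist_force"],s["ft_torque"]])
M=np.mean(M,0); print(M.round(3)); 
# r x F: Mx=y*Fz, My=-x*Fz
c=np.array([-M[4]/M[2],M[3]/M[2],0]); print("com offset world",c.round(4),"along tool z",(c@r[:,2]).round(4))
E
```

```text
t32.15 tcp [ 0.5122 -0.1758  0.0379] x [ 0. -0. -1.] y [ 0.927 -0.376  0.   ] z [-0.376 -0.927  0.   ] gap0.0314 F [ 0.5  0.5 -3.6] M [ 0.16 -0.05 -0.03] q [-0.48  0.39 -0.35  0.83 -0.    1.48]
160 [[ 0.5328 -0.1225  0.0588]]
190 [[ 0.5288 -0.1325  0.0607]]
220 [[ 0.5245 -0.1432  0.0614]]
250 [[ 0.5199 -0.1545  0.0621]]
280 [[ 0.5147 -0.1673  0.0613]]
310 [[ 0.5096 -0.1799  0.0621]]
340 [[ 0.5035 -0.195   0.0607]]
[-2.930e-01 -3.000e-03 -4.768e+00  1.500e-01 -6.300e-02 -2.200e-02]
com offset world [-0.0132 -0.0314  0.    ] along tool z 0.034
```

B's heavy end is also along +tool z (-y side): the balance lever is 34 mm. Same procedure as for A.

{"api": "servo_tool", "payload": {
  "increments": [
    {"offset":[0.8,0,0],"yaw":0},
    {"offset":[1.6,0,0],"yaw":0},
    {"offset":[2.4,0,0],"yaw":0},
    {"offset":[2.9,0,0],"yaw":0},
    {"offset":[2.9,0,0],"yaw":0},
    {"offset":[2.9,0,0],"yaw":0},
    {"offset":[2.9,0,0],"yaw":0},
    {"offset":[2.9,0,0],"yaw":0}
  ]
}}

```text
clock: 33.4
tcp_pos: [0.512, -0.1758, 0.0086]
orientation: [-0.395, -0.586, -0.395, 0.587]
wrist_force: [-0.6, 0.6, -2.7]
finger_gap: 0.0315
```

{"api": "servo_tool", "payload": {
  "increments": [
    {"offset":[0,0,0],"yaw":0},
    {"offset":[0,0,0],"yaw":0},
    {"offset":[0,0,0],"yaw":0},
    {"offset":[0,0,0],"yaw":0},
    {"offset":[0,0,-1.5],"yaw":0},
    {"offset":[0,0,-3],"yaw":0},
    {"offset":[0,0,-4],"yaw":0},
    {"offset":[0,0,-4],"yaw":0}
  ],
  "claw": 0.6
}}

```text
clock: 34.2
tcp_pos: [0.5276, -0.1368, 0.0087]
orientation: [0.396, 0.586, 0.396, -0.586]
wrist_force: [-0.3, 0.5, -0.1]
finger_gap: 0.0513
```

{"api": "servo_tool", "payload": {
  "increments": [
    {"offset":[0,0,0],"yaw":0},
    {"offset":[0,0,0],"yaw":0},
    {"offset":[0,0,0],"yaw":0},
    {"offset":[0,0,0],"yaw":0},
    {"offset":[0,0,0],"yaw":0},
    {"offset":[0,0,0],"yaw":0},
    {"offset":[0,0,0],"yaw":0},
    {"offset":[0,0,0],"yaw":0}
  ],
  "claw": 0,
  "force": 20
}}

```text
clock: 35.0
tcp_pos: [0.5272, -0.1387, 0.0088]
orientation: [0.395, 0.587, 0.395, -0.586]
wrist_force: [1.5, 3.7, 1.3]
finger_gap: 0.0315
```

{"api": "servo_tool", "payload": {
  "increments": [
    {"offset":[-1.4,0,0.4],"yaw":0},
    {"offset":[-2.7,0,1.1],"yaw":0},
    {"offset":[-3.9,0,1.9],"yaw":0},
    {"offset":[-5.0,0,2.9],"yaw":0},
    {"offset":[-5.9,0,3.95],"yaw":0},
    {"offset":[-6.7,0,5.2],"yaw":0},
    {"offset":[-7.2,0,6.5],"yaw":0},
    {"offset":[-7.2,0,6.5],"yaw":0}
  ]
}}

```text
clock: 35.8
tcp_pos: [0.5025, -0.2013, 0.0816]
orientation: [-0.395, -0.587, -0.394, 0.587]
wrist_force: [-0.1, -0.5, -4.2]
finger_gap: 0.0317
```

```bash
python3 - <<'E'
from h import *
s,r=st(); snap("wrist","w16"); M=[]
for i in range(6):
    snap("top","tmp"); s=env.get_state(); M.append(np.r_[s["wrist_force"],s["ft_torque"]])
M=np.mean(M,0); print(M.round(3)); 
c=np.array([-M[4]/M[2],M[3]/M[2],0]); print("com offset world",c.round(4),"along tool z",(c@r[:,2]).round(4), "tilt",np.degrees(np.arcsin((c@r[:,2])/.078)))
E
```

```text
t35.80 tcp [ 0.5025 -0.2013  0.0816] x [ 0.001 -0.002 -1.   ] y [ 0.926 -0.378  0.002] z [-0.378 -0.926  0.001] gap0.0317 F [-0.1 -0.5 -4.2] M [ 0.08 -0.03 -0.03] q [-0.53  0.34 -0.3   0.93 -0.    1.43]
[-0.125  0.228 -4.237  0.164 -0.067 -0.014]
com offset world [-0.0157 -0.0387  0.    ] along tool z 0.0418 tilt 32.38408873578755
```

View pics/w16.png

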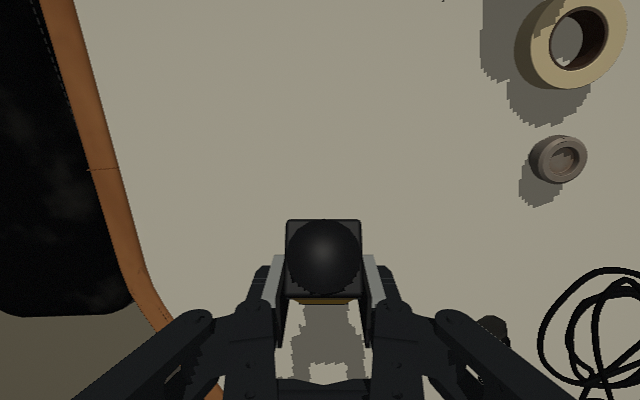

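{"api": "servo_tool", "payload": {
  "increments": [
    {"offset":[0.2,0,0.3],"yaw":0},
    {"offset":[0.4,0,0.6],"yaw":0},
    {"offset":[0.4,0,1.0],"yaw":0},
    {"offset":[0.3,0,1.5],"yaw":0},
    {"offset":[0.2,0,2.0],"yaw":0},
    {"offset":[0.1,0,2.5],"yaw":0},
    {"offset":[0.1,0,3.0],"yaw":0},
    {"offset":[0.1,0,3.0],"yaw":0}
  ]
}}

```text
clock: 36.95
tcp_pos: [0.4921, -0.227, 0.0817]
orientation: [0.396, 0.587, 0.394, -0.586]
wrist_force: [-1.9, 4.7, 8.6]
finger_gap: 0.0317
```

```bash
python3 - <<'E'
from h import *
s,r=st(); snap("wrist","w17")
z=np.load("pics/w17.npz"); m=dict(env.camera_model("wrist")); m["world_from_camera"]=z["T"]
for v in range(215,320,12): print(v,depth(m,(323,v),z["d"]).round(4))
E
```

```text
t36.95 tcp [ 0.4921 -0.227   0.0817] x [ 0.003 -0.    -1.   ] y [ 0.927 -0.376  0.002] z [-0.376 -0.927 -0.001] gap0.0317 F [-1.9  4.7  8.6] M [ 1.02  0.48 -0.04] q [-0.58  0.34 -0.3   0.93  0.    1.37]
215 [[ 0.4901 -0.2298 -0.001 ]]
227 [[ 0.5034 -0.1968  0.1059]]
239 [[ 0.502  -0.2001  0.1088]]
251 [[ 0.5004 -0.2042  0.11  ]]
263 [[ 0.4991 -0.2074  0.1128]]
275 [[ 0.4971 -0.2121  0.1127]]
287 [[ 0.4957 -0.2157  0.1148]]
299 [[ 0.4938 -0.2204  0.115 ]]
311 [[ 0.4604 -0.3031  0.0007]]
```

View pics/w17.png

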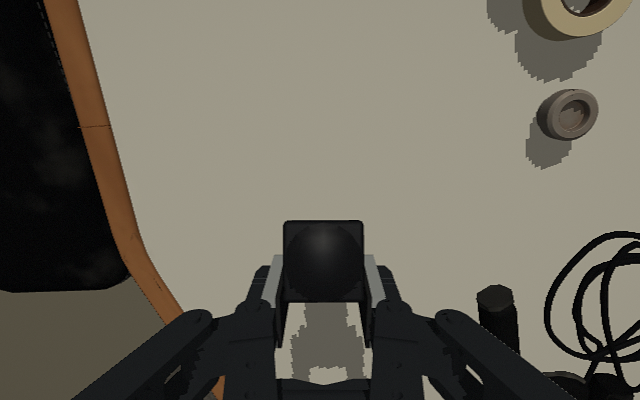

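{"api": "servo_tool", "payload": {
  "increments": [
    {"offset":[0.1,0,0.4],"yaw":0},
    {"offset":[0.1,0,0.8],"yaw":0},
    {"offset":[0.1,0,1.2],"yaw":0},
    {"offset":[0.1,0,1.6],"yaw":0},
    {"offset":[0,0,1.6],"yaw":0},
    {"offset":[-0.1,0,1.6],"yaw":0},
    {"offset":[-0.1,0,1.6],"yaw":0},
    {"offset":[-0.1,0,1.6],"yaw":0}
  ]
}}

```text
clock: 37.8
tcp_pos: [0.4862, -0.2419, 0.0817]
orientation: [0.396, 0.587, 0.394, -0.586]
wrist_force: [-0.2, 2.1, 7.2]
finger_gap: 0.0316
```

```bash
python3 - <<'E'
from h import *
s,r=st(); snap("wrist","w18")
z=np.load("pics/w18.npz"); m=dict(env.camera_model("wrist")); m["world_from_camera"]=z["T"]
for v in range(215,320,12): print(v,depth(m,(323,v),z["d"]).round(4))
E
```

```text
t37.80 tcp [ 0.4862 -0.2419  0.0817] x [ 0.002 -0.001 -1.   ] y [ 0.927 -0.376  0.002] z [-0.376 -0.927  0.   ] gap0.0316 F [-0.2  2.1  7.2] M [0.61 0.03 0.01] q [-0.61  0.34 -0.3   0.93  0.    1.35]
215 [[ 0.4947 -0.2184  0.0737]]
227 [[ 0.4977 -0.2111  0.1072]]
239 [[ 0.4966 -0.2137  0.1119]]
251 [[ 0.4952 -0.2173  0.1138]]
263 [[ 0.4939 -0.2204  0.1166]]
275 [[ 0.4922 -0.2246  0.117 ]]
287 [[ 0.4907 -0.2285  0.1183]]
299 [[ 0.4888 -0.2331  0.1184]]
311 [[ 4.543e-01 -3.184e-01  2.000e-04]]
```

{"api": "servo_tool", "payload": {
  "increments": [
    {"offset":[0,0,0],"yaw":0},
    {"offset":[0,0,0],"yaw":0},
    {"offset":[0,0,0],"yaw":0},
    {"offset":[0,0,0],"yaw":0},
    {"offset":[0,0,0],"yaw":0},
    {"offset":[0,0,0],"yaw":0},
    {"offset":[0,0,0],"yaw":0},
    {"offset":[0,0,0],"yaw":0}
  ],
  "claw": 0.44
}}

```text
clock: 38.65
tcp_pos: [0.4854, -0.2416, 0.0808]
orientation: [-0.395, -0.586, -0.395, 0.586]
wrist_force: [-0.5, 0.5, -0.1]
finger_gap: 0.0377
```

{"api": "servo_tool", "payload": {
  "increments": [
    {"offset":[0,0,0],"yaw":0},
    {"offset":[0,0,0],"yaw":0},
    {"offset":[0,0,0],"yaw":0},
    {"offset":[0,0,0],"yaw":0},
    {"offset":[0,0,0],"yaw":0},
    {"offset":[0,0,0],"yaw":0},
    {"offset":[0,0,0],"yaw":0},
    {"offset":[0,0,0],"yaw":0}
  ]
}}

```text
clock: 39.45
tcp_pos: [0.4854, -0.2416, 0.0808]
orientation: [0.395, 0.586, 0.395, -0.586]
wrist_force: [0.0, 0.2, -0.2]
finger_gap: 0.0376
```

```bash
python3 - <<'E'
from h import *
s,r=st(); snap("wrist","w19")
z=np.load("pics/w19.npz"); m=dict(env.camera_model("wrist")); m["world_from_camera"]=z["T"]
for v in range(215,350,12):
    q=depth(m,(323,v),z["d"])[0]; print(v,q.round(4),"along z",((q-s["tcp_pos"])@r[:,2]*1000).round(1))
E
```

```text
t39.45 tcp [ 0.4854 -0.2416  0.0808] x [ 0. -0. -1.] y [ 0.927 -0.376  0.   ] z [-0.376 -0.927  0.   ] gap0.0376 F [ 0.   0.2 -0.2] M [ 0.01 -0.03 -0.01] q [-0.61  0.34 -0.3   0.93 -0.    1.35]
215 [ 0.4864 -0.2363  0.0209] along z -5.3
227 [ 0.4862 -0.237   0.0389] along z -4.6
239 [ 0.4857 -0.2384  0.0524] along z -3.1
251 [ 0.4855 -0.2388  0.0661] along z -2.6
263 [ 0.4853 -0.2394  0.0776] along z -2.0
275 [ 0.4852 -0.2398  0.0879] along z -1.5
287 [ 0.4853 -0.2396  0.0982] along z -1.8
299 [ 0.4851 -0.2401  0.106 ] along z -1.2
311 [ 0.4848 -0.2408  0.1128] along z -0.5
323 [ 0.484  -0.2429  0.117 ] along z 1.7
335 [ 0.4826 -0.2463  0.1191] along z 5.5
347 [ 0.4806 -0.2513  0.1192] along z 10.9
```

View pics/w19.png

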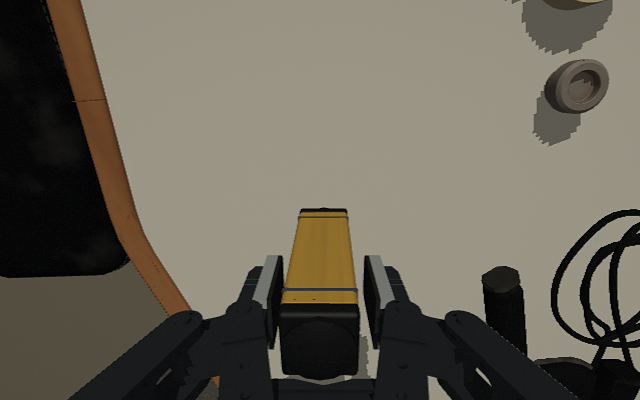

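B also righted itself upright. I advance 1.5 cm and regrip.

{"api": "servo_tool", "payload": {
  "increments": [
    {"offset":[0,0,0],"yaw":0},
    {"offset":[0,0,0],"yaw":0},
    {"offset":[0,0,0.5],"yaw":0},
    {"offset":[0,0,1],"yaw":0},
    {"offset":[0,0,1.5],"yaw":0},
    {"offset":[0,0,1.5],"yaw":0},
    {"offset":[0,0,1.5],"yaw":0},
    {"offset":[0,0,1.5],"yaw":0}
  ],
  "claw": 0.52
}}

```text
clock: 40.3
tcp_pos: [0.4797, -0.2555, 0.0808]
orientation: [0.395, 0.586, 0.395, -0.586]
wrist_force: [-0.4, -0.2, 0.3]
finger_gap: 0.0444
```

{"api": "servo_tool", "payload": {
  "increments": [
    {"offset":[0,0,0],"yaw":0},
    {"offset":[0,0,0],"yaw":0},
    {"offset":[0,0,0],"yaw":0},
    {"offset":[0,0,0],"yaw":0},
    {"offset":[0,0,0],"yaw":0},
    {"offset":[0,0,0],"yaw":0},
    {"offset":[0,0,0],"yaw":0},
    {"offset":[0,0,0],"yaw":0}
  ],
  "claw": 0,
  "force": 60
}}

```text
clock: 41.1
tcp_pos: [0.4799, -0.2555, 0.0809]
orientation: [0.395, 0.587, 0.395, -0.586]
wrist_force: [-0.0, 0.1, 2.0]
finger_gap: 0.0313
```

{"api": "servo_tool", "payload": {
  "increments": [
    {"offset":[-1,0,0],"yaw":0},
    {"offset":[-3,0,0],"yaw":0},
    {"offset":[-5,0,0],"yaw":0},
    {"offset":[-7.5,0,0],"yaw":0},
    {"offset":[-10,0,0],"yaw":0},
    {"offset":[-11.5,0,0],"yaw":0},
    {"offset":[-11.5,0,0],"yaw":0},
    {"offset":[-11.5,0,0],"yaw":0}
  ]
}}

```text
clock: 41.9
tcp_pos: [0.4793, -0.2552, 0.1951]
orientation: [-0.395, -0.586, -0.395, 0.587]
wrist_force: [-0.5, 0.8, -5.0]
finger_gap: 0.031
```

```bash
python3 - <<'E'
from h import *
s,r=st(); snap("wrist","w20")
z=np.load("pics/w20.npz"); m=dict(env.camera_model("wrist")); m["world_from_camera"]=z["T"]
for v in range(203,300,16):
    q=depth(m,(323,v),z["d"])[0]; print(v,q.round(4),"along z",((q-s["tcp_pos"])@r[:,2]*1000).round(1))
goto((.5536,.2026,.197,2.2))
E
```

```text
t41.90 tcp [ 0.4793 -0.2552  0.1951] x [-0.001  0.001 -1.   ] y [ 0.927 -0.376 -0.001] z [-0.376 -0.927 -0.   ] gap0.0310 F [-0.5  0.8 -5. ] M [-0.04  0.02 -0.01] q [-0.64  0.27 -0.11  1.2  -0.    1.32]
203 [ 0.4853 -0.2375  0.1509] along z -18.7
219 [ 0.4851 -0.2382  0.1745] along z -18.0
235 [ 0.4847 -0.2395  0.1915] along z -16.6
251 [ 0.4845 -0.2401  0.2068] along z -16.0
267 [ 0.4845 -0.24    0.2206] along z -16.0
283 [ 0.4839 -0.2418  0.2291] along z -14.2
299 [ 0.4823 -0.2458  0.2328] along z -9.8
t41.95 tcp [ 0.479  -0.2549  0.1945] x [-0.002  0.001 -1.   ] y [ 0.927 -0.376 -0.002] z [-0.376 -0.927 -0.001] gap0.0311 F [ 0.2  0.8 -4.3] M [ 0.01 -0.04 -0.01] q [-0.64  0.27 -0.11  1.2  -0.    1.32]
   -> (0.5536, 0.2026, 0.197, 2.2) offset [ -0.21 -10.28 -45.21] yaw -24.3 rows>= 10
```

View pics/w20.png

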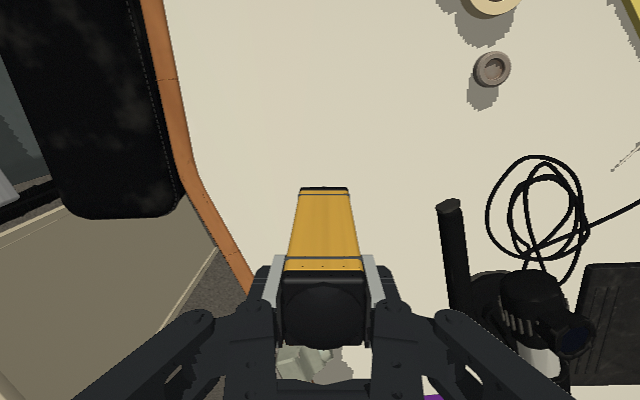

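{"api": "servo_tool", "payload": {
  "increments": [
    {"offset":[-0.5,-0.9,-4],"yaw":-3},
    {"offset":[-0.5,-1.8,-8],"yaw":-6},
    {"offset":[-0.5,-2.7,-12],"yaw":-9},
    {"offset":[-0.5,-3.6,-16],"yaw":-12},
    {"offset":[-0.5,-4.5,-20],"yaw":-15},
    {"offset":[-0.5,-5.4,-24],"yaw":-18},
    {"offset":[-0.5,-6.3,-28],"yaw":-21},
    {"offset":[-0.5,-7.2,-32],"yaw":-24.3}
  ]
}}

```text
clock: 42.75
tcp_pos: [0.5322, 0.0698, 0.199]
orientation: [0.509, 0.489, 0.511, -0.49]
wrist_force: [0.6, -0.5, -4.5]
finger_gap: 0.0311
```

```bash
python3 - <<'E'
from h import *
goto((.5536,.2026,.197,2.2))
E
```

```text
t42.75 tcp [0.5322 0.0698 0.199 ] x [-0.003 -0.    -1.   ] y [ 0.999  0.041 -0.003] z [ 0.041 -0.999  0.   ] gap0.0311 F [ 0.6 -0.5 -4.5] M [-0.07 -0.04 -0.02] q [-0.02  0.25 -0.11  1.21 -0.    1.51]
   -> (0.5536, 0.2026, 0.197, 2.2) offset [  0.19   2.69 -13.18] yaw 0.2 rows>= 3
```

{"api": "servo_tool", "payload": {
  "increments": [
    {"offset":[0,0.8,-3.5],"yaw":0},
    {"offset":[0,1.5,-7],"yaw":0},
    {"offset":[0,2.2,-10],"yaw":0},
    {"offset":[0,2.6,-12.5],"yaw":0},
    {"offset":[0,2.6,-12.9],"yaw":0},
    {"offset":[0,2.6,-12.9],"yaw":0},
    {"offset":[0,2.6,-12.9],"yaw":0},
    {"offset":[0,2.6,-12.9],"yaw":0}
  ]
}}

```text
clock: 43.55
tcp_pos: [0.5539, 0.1969, 0.2003]
orientation: [0.509, 0.49, 0.509, -0.491]
wrist_force: [0.2, -0.4, -4.3]
finger_gap: 0.0311
```

```bash
python3 - <<'E'
from h import *
goto((.5536,.2026,.0935,2.2)); snap("wrist","w21")
z=np.load("pics/w21.npz"); m=dict(env.camera_model("wrist")); m["world_from_camera"]=z["T"]
u=np.array([-.039,.999]);v=np.array([.999,.039]);H=np.array([.5227,.1658]);C=H+u*.0356+v*.0323; print(C)
for p in [(323,a) for a in range(130,300,8)]+[(a,180) for a in range(286,366,6)]:
    q=depth(m,p,z["d"])[0]; print(p,q.round(4),((q[:2]-C)@u*1000).round(1),((q[:2]-C)@v*1000).round(1))
E
```

```text
t43.55 tcp [0.5539 0.1969 0.2003] x [-0.001 -0.001 -1.   ] y [ 0.999  0.038 -0.001] z [ 0.038 -0.999  0.001] gap0.0311 F [ 0.2 -0.4 -4.3] M [-0.01  0.02 -0.03] q [ 0.21  0.35  0.02  1.24 -0.    1.74]
   -> (0.5536, 0.2026, 0.0935, 2.2) offset [10.68 -0.   -0.58] yaw -0.0 rows>= 3
[0.5535793 0.2026241]
(323, 130) [0.5509 0.2409 0.0117] 38.3 -1.2
(323, 138) [0.5511 0.2367 0.0367] 34.2 -1.2
(323, 146) [0.5515 0.2256 0.0122] 23.1 -1.2
(323, 154) [0.5517 0.218  0.0131] 15.4 -1.2
(323, 162) [0.5521 0.2099 0.0122] 7.3 -1.2
(323, 170) [0.5524 0.2021 0.0133] -0.5 -1.2
(323, 178) [0.5527 0.1938 0.013 ] -8.8 -1.3
(323, 186) [0.553  0.1856 0.0131] -17.0 -1.3
(323, 194) [0.5522 0.2149 0.1351] 12.3 -0.9
(323, 202) [0.5522 0.2145 0.15  ] 11.9 -0.9
(323, 210) [0.5523 0.2142 0.1633] 11.6 -0.8
(323, 218) [0.5524 0.2135 0.1738] 10.9 -0.8
(323, 226) [0.5524 0.2139 0.1859] 11.3 -0.8
(323, 234) [0.5524 0.2138 0.1954] 11.2 -0.7
(323, 242) [0.5524 0.2131 0.2029] 10.5 -0.7
(323, 250) [0.5525 0.213  0.2106] 10.4 -0.7
(323, 258) [0.5525 0.2132 0.2183] 10.6 -0.7
(323, 266) [0.5525 0.2127 0.224 ] 10.1 -0.7
(323, 274) [0.5525 0.213  0.2305] 10.4 -0.7
(323, 282) [0.5526 0.2115 0.2338] 8.9 -0.6
(323, 290) [0.5527 0.2099 0.2366] 7.3 -0.6
(323, 298) [0.5528 0.2071 0.2374] 4.5 -0.6
(286, 180) [0.5157 0.1903 0.0127] -10.9 -38.3
(292, 180) [0.5239 0.1974 0.0383] -4.1 -29.8
(298, 180) [0.5283 0.1931 0.0216] -8.5 -25.6
(304, 180) [0.5337 0.191  0.0129] -10.8 -20.3
(310, 180) [0.5397 0.1913 0.0131] -10.8 -14.3
(316, 180) [0.5457 0.1916 0.0134] -10.7 -8.3
(322, 180) [0.5517 0.1914 0.0118] -11.1 -2.3
(328, 180) [0.5577 0.192  0.0132] -10.8 3.7
(334, 180) [0.5637 0.1922 0.013 ] -10.8 9.8
(340, 180) [0.5698 0.1923 0.0124] -11.0 15.8
(346, 180) [0.5757 0.193  0.0141] -10.5 21.7
(352, 180) [0.5802 0.1973 0.0298] -6.4 26.3
(358, 180) [0.5818 0.2068 0.0655] 3.1 28.4
(364, 180) [0.5857 0.2093 0.0743] 5.4 32.3
```

View pics/w21.png

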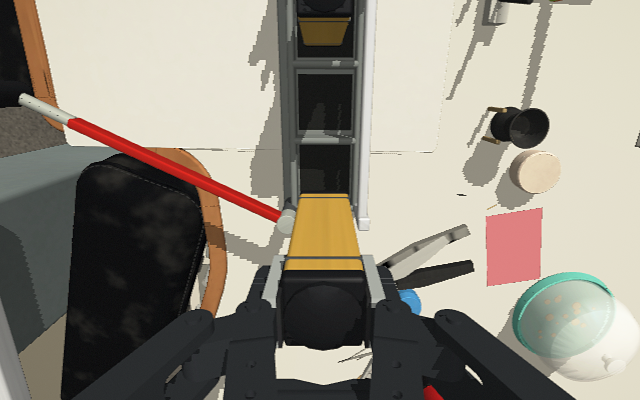

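B is vertical over bay 3, and the floor edges agree with the computed centre. Lowering.

{"api": "servo_tool", "payload": {
  "increments": [
    {"offset":[1,0,-0.6],"yaw":0},
    {"offset":[3,0,-0.6],"yaw":0},
    {"offset":[5,0,-0.6],"yaw":0},
    {"offset":[7,0,-0.6],"yaw":0},
    {"offset":[8.5,0,-0.6],"yaw":0},
    {"offset":[9.5,0,-0.6],"yaw":0},
    {"offset":[10.2,0,-0.6],"yaw":0},
    {"offset":[10.2,0,-0.6],"yaw":0}
  ]
}}

```text
clock: 44.4
tcp_pos: [0.5535, 0.2038, 0.0978]
orientation: [0.509, 0.49, 0.51, -0.491]
wrist_force: [-0.3, -0.5, -4.2]
finger_gap: 0.0308
```

```bash
python3 - <<'E'
from h import *
goto((.5536,.2026,.0935,2.2))
E
```

```text
t44.40 tcp [0.5535 0.2038 0.0978] x [-0.001 -0.    -1.   ] y [ 0.999  0.039 -0.001] z [ 0.039 -0.999  0.   ] gap0.0308 F [-0.3 -0.5 -4.2] M [-0.04  0.06  0.02] q [ 0.22  0.41 -0.14  1.01 -0.    1.75]
   -> (0.5536, 0.2026, 0.0935, 2.2) offset [0.43 0.01 0.12] yaw 0.0 rows>= 1
```

{"api": "servo_tool", "payload": {
  "increments": [
    {"offset":[0.1,0,0],"yaw":0},
    {"offset":[0.2,0,0],"yaw":0},
    {"offset":[0.3,0,0],"yaw":0},
    {"offset":[0.4,0,0],"yaw":0},
    {"offset":[0.45,0,0],"yaw":0},
    {"offset":[0.45,0,0],"yaw":0},
    {"offset":[0.45,0,0],"yaw":0},
    {"offset":[0.45,0,0],"yaw":0}
  ]
}}

```text
clock: 45.2
tcp_pos: [0.554, 0.204, 0.0943]
orientation: [0.51, 0.49, 0.51, -0.49]
wrist_force: [1.0, 0.7, -4.7]
finger_gap: 0.0315
```

{"api": "servo_tool", "payload": {
  "increments": [
    {"offset":[0,0,0],"yaw":0},
    {"offset":[0,0,0],"yaw":0},
    {"offset":[0,0,0],"yaw":0},
    {"offset":[0,0,0],"yaw":0},
    {"offset":[0,0,0],"yaw":0},
    {"offset":[0,0,0],"yaw":0},
    {"offset":[0,0,0],"yaw":0},
    {"offset":[0,0,0],"yaw":0}
  ],
  "claw": 0.5
}}

```text
clock: 46.0
tcp_pos: [0.554, 0.204, 0.0942]
orientation: [0.51, 0.49, 0.51, -0.49]
wrist_force: [-0.2, 0.2, -0.7]
finger_gap: 0.0429
```

{"api": "servo_tool", "payload": {
  "increments": [
    {"offset":[-1,0,0],"yaw":0},
    {"offset":[-3,0,0],"yaw":0},
    {"offset":[-6,0,0],"yaw":0},
    {"offset":[-9,0,0],"yaw":0},
    {"offset":[-12,0,0],"yaw":0},
    {"offset":[-14,0,0],"yaw":0},
    {"offset":[-14,0,0],"yaw":0},
    {"offset":[-14,0,0],"yaw":0}
  ]
}}

```text
clock: 46.8
tcp_pos: [0.5542, 0.2041, 0.2347]
orientation: [0.51, 0.491, 0.509, -0.49]
wrist_force: [0.9, 0.8, -1.1]
finger_gap: 0.0427
```

```bash
python3 - <<'E'
from h import *
goto((.45,.2,.3,2.2)); snap("wrist","w22")
E
```

```text
t46.80 tcp [0.5542 0.2041 0.2347] x [ 0.001  0.    -1.   ] y [0.999 0.039 0.001] z [ 0.039 -0.999 -0.   ] gap0.0427 F [ 0.9  0.8 -1.1] M [ 0.08 -0.    0.04] q [ 0.22  0.34  0.1   1.32 -0.    1.75]
   -> (0.45, 0.2, 0.3, 2.2) offset [ -6.54 -10.42   0.  ] yaw 0.0 rows>= 3
```

View pics/w22.png

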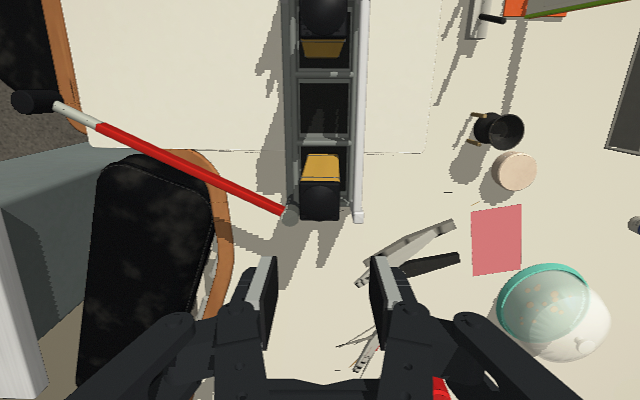

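Both weights stand: A's top at (323,15) and B's at (320,200). I check the numbers, then close the keeper.

```bash
python3 - <<'E'
from h import *
z=np.load("pics/w22.npz"); m=dict(env.camera_model("wrist")); m["world_from_camera"]=z["T"]
vv,uu=np.mgrid[0:230,270:380]; P=depth(m,np.c_[uu.ravel(),vv.ravel()],z["d"])
T=P[(P[:,2]>.126)&(P[:,2]<.14)]
for n,c in (("bay1",(.5486,.3309)),("bay2",(.5511,.2668)),("bay3",(.5536,.2026))):
    q=T[np.hypot(T[:,0]-c[0],T[:,1]-c[1])<.035]; 
    if len(q)>50: print(n,len(q),"top mid",((q.min(0)+q.max(0))/2).round(4),q.mean(0).round(4),"bay",c,"zmax",np.percentile(q[:,2],95).round(4))
m2,p,d=snap("top","t22")
K=plane(m2,(0,0),.087)
hsv=cv2.cvtColor(p,cv2.COLOR_RGB2HSV)
g=cv2.cvtColor(p,cv2.COLOR_RGB2GRAY); q=proj(m2,(.303,.267,.087)); print(q)
cv2.imwrite("pics/t22c.png",cv2.resize(p[160:285,170:370,::-1],None,fx=4,fy=4,interpolation=cv2.INTER_CUBIC))
goto((.303,.267,.235,65))
E
```

```text
bay1 1647 top mid [0.5486 0.3296 0.1301] [0.5482 0.3295 0.1299] bay (0.5486, 0.3309) zmax 0.1324
bay3 1296 top mid [0.5508 0.2024 0.1297] [0.551  0.2039 0.1297] bay (0.5536, 0.2026) zmax 0.1321
[[224.0097581  278.45225668]]
t46.90 tcp [0.5534 0.2039 0.2331] x [-0.002 -0.001 -1.   ] y [ 0.999  0.039 -0.002] z [ 0.039 -0.999  0.   ] gap0.0428 F [-0.5  0.4  0.6] M [-0.04  0.03 -0.04] q [ 0.22  0.34  0.09  1.32 -0.    1.75]
   -> (0.303, 0.267, 0.235, 65) offset [ -0.15 -24.77  -7.28] yaw -62.8 rows>= 8
```

View pics/t22c.png

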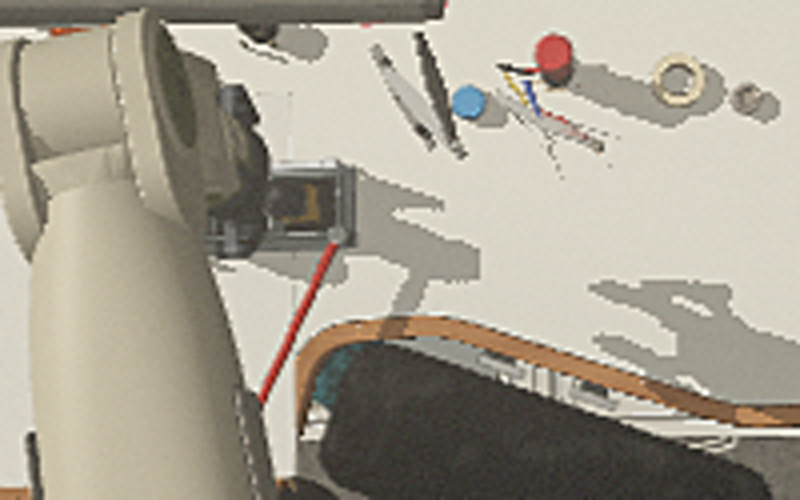

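{"api": "servo_tool", "payload": {
  "increments": [
    {"offset":[0,-3.2,-0.9],"yaw":-8},
    {"offset":[0,-6.4,-1.8],"yaw":-16},
    {"offset":[0,-9.6,-2.8],"yaw":-24},
    {"offset":[0,-12.8,-3.7],"yaw":-32},
    {"offset":[0,-16,-4.7],"yaw":-40},
    {"offset":[0,-19.2,-5.6],"yaw":-48},
    {"offset":[0,-22.2,-6.5],"yaw":-56},
    {"offset":[0,-24.8,-7.3],"yaw":-62.8}
  ],
  "claw": 0.7
}}

```text
clock: 47.7
tcp_pos: [0.301, 0.2669, 0.2329]
orientation: [0.69, 0.15, 0.692, -0.152]
wrist_force: [-0.2, 0.2, 0.2]
finger_gap: 0.06
```

{"api": "servo_tool", "payload": {
  "increments": [
    {"offset":[0,0,0],"yaw":0},
    {"offset":[0,0,0],"yaw":0},
    {"offset":[0,0,0],"yaw":0},
    {"offset":[0,0,0],"yaw":0},
    {"offset":[0,0,0],"yaw":0},
    {"offset":[0,0,0],"yaw":0},
    {"offset":[0,0,0],"yaw":0},
    {"offset":[0,0,0],"yaw":0}
  ]
}}

```text
clock: 48.5
tcp_pos: [0.3035, 0.2673, 0.2342]
orientation: [0.69, 0.153, 0.69, -0.153]
wrist_force: [0.3, -0.3, 1.0]
finger_gap: 0.0598
```

```bash
python3 - <<'E'
from h import *
goto((.303,.267,.056,65)); snap("wrist","w23")
E
```

```text
t48.50 tcp [0.3035 0.2673 0.2342] x [-0. -0. -1.] y [ 0.423  0.906 -0.   ] z [ 0.906 -0.423  0.   ] gap0.0598 F [ 0.3 -0.3  1. ] M [-0.01 -0.03  0.  ] q [ 0.52 -0.02 -0.34  1.25 -0.    0.96]
   -> (0.303, 0.267, 0.056, 65) offset [17.82 -0.05 -0.04] yaw 0.0 rows>= 4
```

View pics/w23.png

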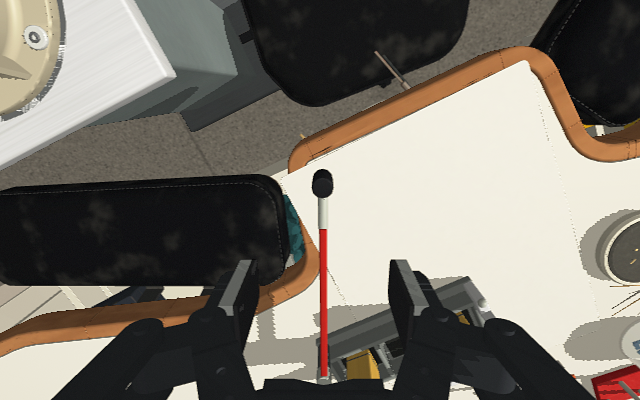

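The knob top is at (322,176), in line with the jaws; I check its position.

```bash
python3 - <<'E'
from h import *
z=np.load("pics/w23.npz"); m=dict(env.camera_model("wrist")); m["world_from_camera"]=z["T"]
for p in ((322,174),(322,178),(322,182),(322,188)): print(plane(m,p,.087).round(4),depth(m,p,z["d"]).round(4))
E
```

```text
[[0.2923 0.2713 0.087 ]] [[0.2946 0.2701 0.0765]]
[[0.2956 0.2697 0.087 ]] [[0.2955 0.2698 0.0874]]
[[0.2989 0.2682 0.087 ]] [[0.2988 0.2683 0.0875]]
[[0.3039 0.2659 0.087 ]] [[0.3036 0.266  0.0879]]
```

{"api": "servo_tool", "payload": {
  "increments": [
    {"offset":[4,0,0],"yaw":0},
    {"offset":[8,0,0],"yaw":0},
    {"offset":[12,0,0],"yaw":0},
    {"offset":[15,0,0],"yaw":0},
    {"offset":[17,0,0],"yaw":0},
    {"offset":[17.8,0,0],"yaw":0},
    {"offset":[17.8,0,0],"yaw":0},
    {"offset":[17.8,0,0],"yaw":0}
  ]
}}

```text
clock: 49.35
tcp_pos: [0.3041, 0.2677, 0.0571]
orientation: [0.691, 0.153, 0.69, -0.153]
wrist_force: [-0.2, -0.4, -0.7]
finger_gap: 0.0598
```

{"api": "servo_tool", "payload": {
  "increments": [
    {"offset":[0,0,0],"yaw":0},
    {"offset":[0,0,0],"yaw":0},
    {"offset":[0,0,0],"yaw":0},
    {"offset":[0,0,0],"yaw":0},
    {"offset":[0,0,0],"yaw":0},
    {"offset":[0,0,0],"yaw":0},
    {"offset":[0,0,0],"yaw":0},
    {"offset":[0,0,0],"yaw":0}
  ],
  "claw": 0,
  "force": 40
}}

```text
clock: 50.15
tcp_pos: [0.304, 0.2677, 0.057]
orientation: [0.691, 0.153, 0.69, -0.152]
wrist_force: [-0.7, -0.6, 5.5]
finger_gap: 0.019
```

```bash
sed -i 's/rr=.2405/rr=.2418/' arc.py; python3 arc.py "np.arange(1.1,.3,-.1)"
```

```text
t50.15 tcp [0.304  0.2677 0.057 ] x [ 0.001  0.001 -1.   ] y [0.422 0.907 0.001] z [ 0.907 -0.422  0.001] gap0.0190 F [-0.7 -0.6  5.5] M [-0.08  0.12 -0.03] q [ 0.52  0.13 -0.65  0.79 -0.    0.96]
now 1.0959715768798801 0.24128609479094792
1.1 [0.303 0.267] [-0.   -0.1  -0.05] -0.2
1.0 [0.314 0.288] [0.   2.32 0.06] 5.5
0.9 [0.328 0.309] [0.01 4.71 0.41] 11.2
0.8 [0.343 0.327] [0.01 7.05 1.  ] 17.0
0.7 [0.36  0.345] [0.01 9.33 1.82] 22.7
0.6 [0.379 0.36 ] [ 0.02 11.51  2.87] 28.4
0.5 [0.399 0.373] [ 0.02 13.57  4.12] 34.1
0.4 [0.42  0.385] [ 0.03 15.5   5.58] 39.9
```

{"api": "servo_tool", "payload": {
  "increments": [
    {"offset":[0,2.3,0.1],"yaw":5.5},
    {"offset":[0,4.7,0.4],"yaw":11.2},
    {"offset":[0,7.05,1.0],"yaw":17},
    {"offset":[0,9.3,1.8],"yaw":22.7},
    {"offset":[0,11.5,2.9],"yaw":28.4},
    {"offset":[0,13.6,4.1],"yaw":34.1},
    {"offset":[0,15.5,5.6],"yaw":39.9},
    {"offset":[0,15.5,5.6],"yaw":39.9}
  ]
}}

```text
clock: 50.95
tcp_pos: [0.4231, 0.3856, 0.0569]
orientation: [0.597, 0.381, 0.595, -0.379]
wrist_force: [-0.2, -0.0, 10.5]
finger_gap: 0.0191
```

```bash
python3 arc.py "np.arange(.35,-.06,-.05)"
```

```text
t50.95 tcp [0.4231 0.3856 0.0569] x [ 0.004  0.001 -1.   ] y [0.907 0.422 0.004] z [ 0.422 -0.907  0.   ] gap0.0191 F [-0.2 -0.  10.5] M [-0.29  0.16 -0.13] q [ 0.6   0.42 -0.25  0.9  -0.    1.73]
now 0.3866407237923404 0.24128015959712867
0.35 [0.431 0.39 ] [ 0.    0.89 -0.03] 2.1
0.3 [0.442 0.394] [0.01 2.09 0.06] 5.0
0.25 [0.454 0.398] [0.01 3.29 0.21] 7.8
0.2 [0.466 0.401] [0.02 4.48 0.41] 10.7
0.15 [0.477 0.403] [0.02 5.66 0.68] 13.6
0.1 [0.489 0.405] [0.03 6.83 1.  ] 16.4
0.05 [0.501 0.407] [0.03 7.97 1.38] 19.3
0.0 [0.513 0.407] [0.04 9.1  1.82] 22.2
-0.05 [0.525 0.408] [ 0.04 10.2   2.32] 25.0
```

{"api": "servo_tool", "payload": {
  "increments": [
    {"offset":[0,2.1,0.1],"yaw":5},
    {"offset":[0,4.5,0.4],"yaw":10.7},
    {"offset":[0,6.0,0.8],"yaw":14.5},
    {"offset":[0,7.0,1.05],"yaw":17},
    {"offset":[0,8.0,1.4],"yaw":19.3},
    {"offset":[0,9.1,1.8],"yaw":22.2},
    {"offset":[0,9.4,1.9],"yaw":22.2},
    {"offset":[0,9.4,1.9],"yaw":22.2}
  ]
}}

```text
clock: 51.75
tcp_pos: [0.5136, 0.407, 0.0571]
orientation: [0.513, 0.488, 0.512, -0.486]
wrist_force: [2.1, -0.5, 5.2]
finger_gap: 0.0188
```

```bash
python3 arc.py "[0]"
```

```text
t51.75 tcp [0.5136 0.407  0.0571] x [ 0.002  0.001 -1.   ] y [0.999 0.051 0.002] z [ 0.051 -0.999 -0.001] gap0.0188 F [ 2.1 -0.5  5.2] M [-0.14 -0.13 -0.18] q [ 0.55  0.56 -0.01  1.   -0.    2.07]
now -0.0011377385405431095 0.2413564495900276
0 [0.513 0.407] [-0.   -0.03 -0.04] -0.1
```

{"api": "servo_tool", "payload": {
  "increments": [
    {"offset":[0,0.3,0],"yaw":0},
    {"offset":[0,0.5,0],"yaw":0},
    {"offset":[0,0.5,0],"yaw":0},
    {"offset":[0,0.5,0],"yaw":0},
    {"offset":[0,0.5,0],"yaw":0},
    {"offset":[0,0.5,0],"yaw":0},
    {"offset":[0,0.5,0],"yaw":0},
    {"offset":[0,0.5,0],"yaw":0}
  ]
}}

```text
clock: 52.55
tcp_pos: [0.5149, 0.407, 0.057]
orientation: [0.512, 0.486, 0.514, -0.488]
wrist_force: [-6.8, -0.8, 9.8]
finger_gap: 0.0189
```

```bash
python3 arc.py "[0]"
```

```text
t52.55 tcp [0.5149 0.407  0.057 ] x [-0.004 -0.    -1.   ] y [ 0.999  0.053 -0.004] z [ 0.053 -0.999  0.   ] gap0.0189 F [-6.8 -0.8  9.8] M [-0.19  1.23 -0.41] q [ 0.55  0.57 -0.    1.01  0.    2.06]
now -0.006449909526350606 0.24136107733847073
0 [0.513 0.407] [ 0.   -0.16 -0.05] -0.4
```

The knob is hard against its stop (6.8 N reaction). I relax to neutral, open and retract.

{"api": "servo_tool", "payload": {
  "increments": [
    {"offset":[0,-0.4,0],"yaw":0},
    {"offset":[0,-0.4,0],"yaw":0},
    {"offset":[0,-0.4,0],"yaw":0},
    {"offset":[0,-0.4,0],"yaw":0},
    {"offset":[0,-0.4,0],"yaw":0},
    {"offset":[0,-0.4,0],"yaw":0},
    {"offset":[0,-0.4,0],"yaw":0},
    {"offset":[0,-0.4,0],"yaw":0}
  ],
  "claw": 0.6
}}

```text
clock: 53.35
tcp_pos: [0.5138, 0.4069, 0.0562]
orientation: [0.513, 0.487, 0.513, -0.487]
wrist_force: [-0.2, -0.5, -0.6]
finger_gap: 0.0513
```

{"api": "servo_tool", "payload": {
  "increments": [
    {"offset":[-3,0,0],"yaw":0},
    {"offset":[-7,0,0],"yaw":0},
    {"offset":[-11,0,0],"yaw":0},
    {"offset":[-15,0,0],"yaw":0},
    {"offset":[-19,0,0],"yaw":0},
    {"offset":[-19,0,4],"yaw":0},
    {"offset":[-19,0,8],"yaw":0},
    {"offset":[-19,0,9],"yaw":0}
  ]
}}

```text
clock: 54.15
tcp_pos: [0.5186, 0.3143, 0.2471]
orientation: [0.512, 0.488, 0.512, -0.488]
wrist_force: [-0.2, 0.3, 0.1]
finger_gap: 0.0515
```

```bash
python3 - <<'E'
from h import *
st(); snap("wrist","w24")
E
```

```text
t54.15 tcp [0.5186 0.3143 0.2471] x [ 0.001 -0.001 -1.   ] y [0.999 0.049 0.001] z [ 0.049 -0.999  0.001] gap0.0515 F [-0.2  0.3  0.1] M [0.02 0.   0.01] q [ 0.41  0.37  0.17  1.37 -0.    1.94]
```

View pics/w24.png

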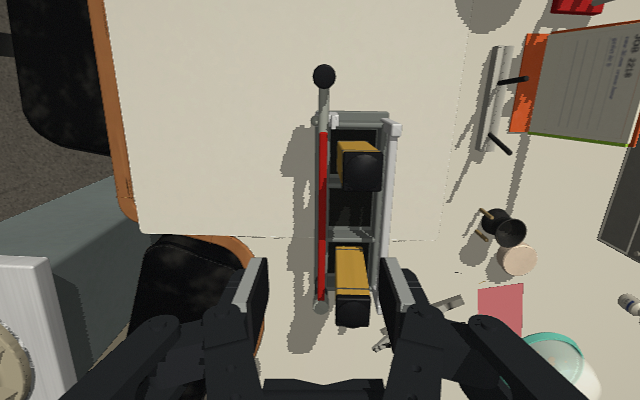

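```bash
python3 - <<'E'
from h import *
z=np.load("pics/w24.npz"); m=dict(env.camera_model("wrist")); m["world_from_camera"]=z["T"]
vv,uu=np.mgrid[60:335,300:400]; P=depth(m,np.c_[uu.ravel(),vv.ravel()],z["d"])
T=P[(P[:,2]>.120)&(P[:,2]<.14)]
for n,c in (("bay1",(.5486,.3309)),("bay2",(.5511,.2668)),("bay3",(.5536,.2026))):
    q=T[np.hypot(T[:,0]-c[0],T[:,1]-c[1])<.04]
    if len(q)>50:
        A=np.c_[q[:,:2]-c,np.ones(len(q))]; k=np.linalg.lstsq(A,q[:,2],rcond=None)[0]
        print(n,len(q),"min",q.min(0).round(4),"max",q.max(0).round(4),"mid",((q.min(0)+q.max(0))/2).round(4),"slope deg",np.degrees(k[:2]).round(1))
print("knob",plane(m,(324,77),.087).round(4),"hinge",plane(m,(321,307),.075).round(4))
snap("top","t24",(170,160,370,260),4); snap("scene","s24",(150,160,350,310),4)
E
python3 - <<'E'
import cv2
b=cv2.imread("pics/w24.png"); cv2.imwrite("pics/w24c.png",cv2.resize(b[60:335,290:420],None,fx=4,fy=2.1,interpolation=cv2.INTER_CUBIC))
E
```

```text
bay1 1595 min [0.5318 0.3181 0.1207] max [0.565  0.3509 0.1335] mid [0.5484 0.3345 0.1271] slope deg [ 0.7 -4.7]
bay3 1100 min [0.5343 0.1869 0.1201] max [0.5669 0.2192 0.1332] mid [0.5506 0.203  0.1266] slope deg [ 1.8 -6.4]
knob [[0.5139 0.4051 0.087 ]] hinge [[0.5224 0.1704 0.075 ]]
```

View pics/w24c.png

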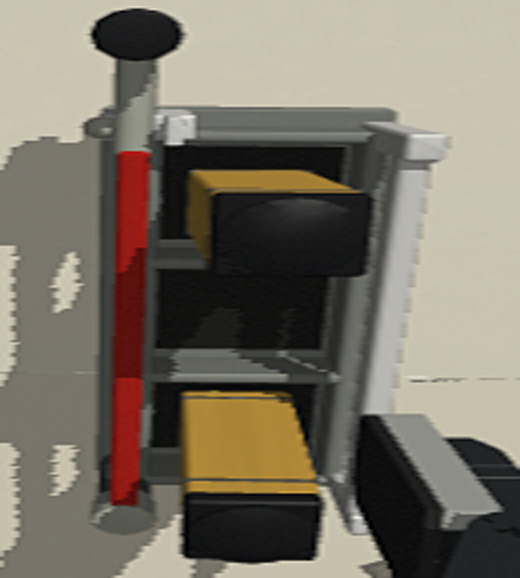

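View pics/s24.png

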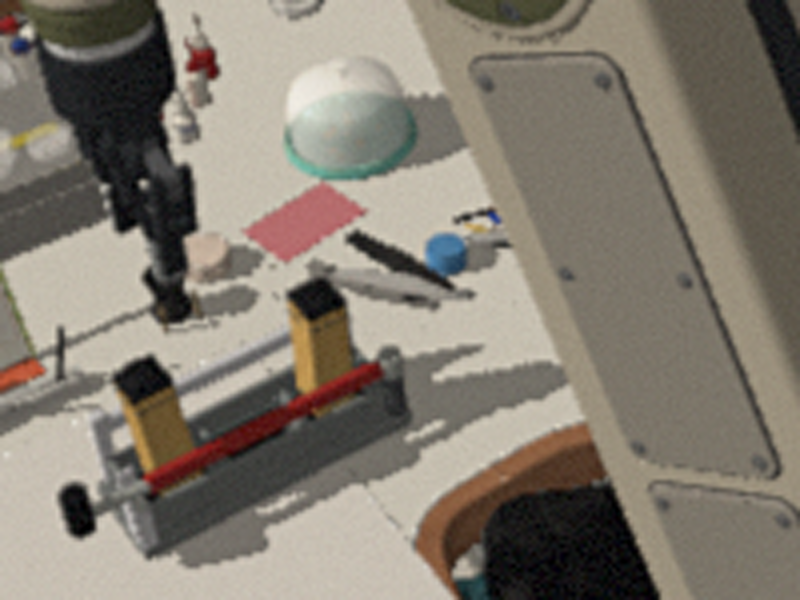

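View pics/t24.png

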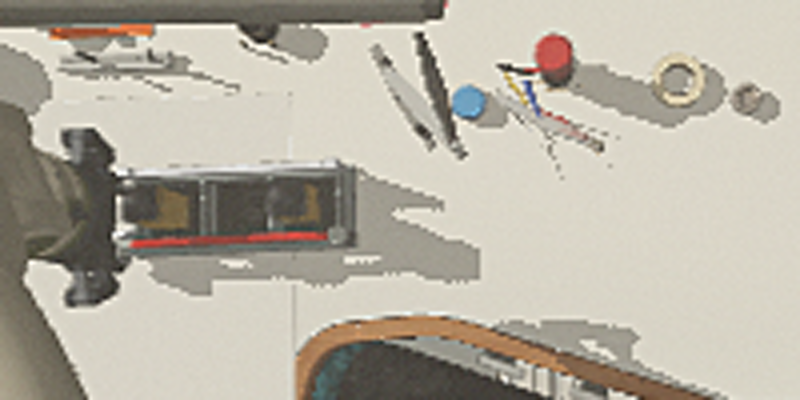

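```bash
python3 - <<'E'
from h import *
m=env.camera_model("scene"); z=np.load("pics/s24.npz")
f=lambda p:((p-[150,160])*4).round(0)
for c in ((.5486,.331),(.5515,.203)): print(f(proj(m,[(*c,.075),(*c,.132)])))
vv,uu=np.mgrid[220:290,170:245]; P=depth(m,np.c_[uu.ravel(),vv.ravel()],z["d"]); hsv=cv2.cvtColor(z["p"],cv2.COLOR_RGB2HSV)[220:290,170:245].reshape(-1,3)
br=(hsv[:,0]>12)&(hsv[:,0]<32)&(hsv[:,1]>110)
for n,c in (("b1",(.5486,.331)),("b3",(.5515,.203))):
    for lo in (.07,.08,.09,.10,.11):
        q=P[br&(np.hypot(P[:,0]-c[0],P[:,1]-c[1])<.035)&(P[:,2]>lo)&(P[:,2]<lo+.01)]
        print(n,lo,len(q),np.median(q,0).round(4) if len(q) else "", q.min(0)[:2].round(4), q.max(0)[:2].round(4))
E
```

```text
[[158. 424.]
 [143. 365.]]
[[322. 345.]
 [312. 286.]]
b1 0.07 31 [0.5338 0.3366 0.0757] [0.5293 0.3186] [0.5532 0.3488]
b1 0.08 35 [0.5335 0.3373 0.0853] [0.5298 0.3199] [0.5499 0.35  ]
b1 0.09 33 [0.5342 0.3374 0.0954] [0.5297 0.3203] [0.5564 0.35  ]
b1 0.1 33 [0.5352 0.3367 0.1044] [0.5293 0.32  ] [0.551  0.3503]
b1 0.11 31 [0.5341 0.3384 0.1149] [0.5306 0.3212] [0.548  0.3511]
b3 0.07 28 [0.5391 0.2132 0.0743] [0.5329 0.1919] [0.5583 0.2211]
b3 0.08 39 [0.5382 0.21   0.0853] [0.532  0.1893] [0.5612 0.2219]
b3 0.09 32 [0.5387 0.2118 0.0948] [0.5341 0.1891] [0.5619 0.2217]
b3 0.1 36 [0.5364 0.2088 0.1061] [0.5318 0.1922] [0.5587 0.2213]
b3 0.11 34 [0.5373 0.2123 0.1147] [0.532  0.1892] [0.5576 0.2204]
```

```bash
python3 -c "
from workcell import env
print(env.hand_in(), env.get_state()['clock'])"
```

```text
the job is handed in; nothing more can be done
the job is handed in; nothing more can be done
```

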